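# Put away the washed espresso pieces

### The arm

A 6-joint arm with a two-finger parallel gripper is mounted at the origin on the work surface. World frame = base frame: x ahead of the robot, y to its left, z up, the work surface at z = 0. Lengths are in m, angles in rad, forces in N, time in s.
With the tool pointing down it reaches from about 0.275 to 0.825 m from the base axis. Payload 5.2 kg.
Tool frame: the origin (TCP) lies midway between the tips of the shut fingers; the grasp point (between the pads) lies 19 mm behind it; y points along the fingers, x is the direction in which the jaws open and shut, and the axes are right-handed (so a half turn about y gives the same grasp; the last joint's range is limited). The gripper opens to 93 mm and grips with 3 to 60 N. Pads are 15 mm wide; open, the fingers measure 128 mm over their backs; the gripper's body (75 mm by 188 mm) begins 65 mm behind the grasp point.
Start: joints at [0.927, 0.259, 1.535, -0, 1.348, -0.203], TCP at [0.235, 0.497, 0.219] pointing down, gripper open.
Joint ranges: [-3.14, 3.14], [-0.91, 2.08], [0.19, 2.58], [-1.22, 4.36], [0.22, 2.71], [-3.12, 3.12]. Speed limits (rad/s): [2.57, 2.57, 3.14, 3.14, 3.14, 3.14].

### API

Orientations are given as a rotation vector (axis times angle).
In Python, from plant import manip, capture, get_calibration, sign_off gives the robot as it stands.
- The arm moves only by the tool jog_arm, never from a script. Its argument "series" is a list of rows, each an object with "slide": the shift along the tool's x, y, z scaled (see below), a list of three; "dr": the turn, a rotation vector about the tool's x, y, z scaled (see below), a list of three; "hand": the opening, from -1 (shut) to 1 (fully open), so that 0 is half open. A call has 1 to 8 rows; each row is the pose to reach, as a shift and turn from the pose measured when the call began, along the tool's axes at that moment, turning the shorter way round; what a row does not reach only later rows make up. The controller multiplies each number of a shift by 400 mm and each number of a turn by 180 degrees. A row lasts 1/8 s, in which the tool goes at most 62.5 mm and 10.7 degrees, less where a joint would pass 70% of its speed; a pose out of reach is approached as far as the arm can. A call with a number of a shift or a turn outside -1 to 1 is refused whole. A call with a gripper value outside its range is refused whole. The fingers move at their own pace and stop on an object; "squeeze" is the grip in N (left out, the last holds). Time passes only in rows, so rows that repeat a pose let the fingers close. It gives the time, the measured TCP pose, the force and the opening at its end, in the units of the state.
- manip.get_obs(): the state, without advancing time (a new reading comes with each control period).
- capture(name): name is "side" or "top"; returns the picture (384x512x3 uint8, red, green, blue); there is no depth.
- get_calibration(name): a dict with "camera_matrix" (3x3 intrinsics, pixels), "extrinsics" (4x4, takes a point from camera to world coordinates). Camera axes: x right, y down, z forward; pixel columns grow to the right and rows downward; lengths in m; the calibration is good to about 2 mm. A picture is of the moment at which its call begins. get_calibration takes no time and is no camera call.
- sign_off(): hands the job in, once; it reports no verdict.
The state is a dict: "time_s": time; "joint_pos": joint angles; "joint_velocities": joint speeds; "joint_torque": joint torques, N m; "ee_pos": TCP position; "orientation": TCP orientation; "ft_force": force on the tool from outside, world axes, zero at the start; "ft_torque": the same for the moment, N m; "width": opening from 0.0 (shut) to 1.0 (fully open).
Only numpy, scipy, OpenCV 4.12 (cv2) and the standard library are available. Lean on these libraries where they do the work, as an engineer would, in place of code of your own. Each camera call takes 0.05 s, during which the arm holds its last target.

### The job

The small espresso pieces from the wash are standing mixed up on the black draining mat: put the two espresso cups side by side on the wooden tray, still mouth down; the two filter baskets side by side, open side up, flat on the bottom of the steel pan; and the tamper upright in its round black rest. Set every piece down, do not drop or fling it, and leave the big cup on its saucer where it stands.

Things in the scene. Friction and masses are not known exactly. Their poses are not given: they have to be found in the camera images.
- cup_a: One espresso cup without a handle, cream speckled stoneware, a plain upright cylinder 60 mm across and 62 mm tall (closed end on top with a thin tan foot ring 2 mm higher), loose, 0.11-0.20 kg, standing MOUTH DOWN; the two cups are alike. Origin: centre of its mouth, i.e. of the underside it stands on; z up. Starts on the black ribbed draining mat, whose top is 8 mm above the worktop.
- cup_b: The other espresso cup without a handle, cream speckled stoneware, a plain upright cylinder 60 mm across and 62 mm tall (closed end on top with a thin tan foot ring 2 mm higher), loose, 0.11-0.20 kg, standing MOUTH DOWN; the two cups are alike. Origin: centre of its mouth, i.e. of the underside it stands on; z up. Starts on the black ribbed draining mat, whose top is 8 mm above the worktop.
- basket_a: One espresso filter basket, bare steel, round open cup 26 mm tall with holes in its bottom; body 55-57 mm across, rim at the top (from 21 to 26 mm up) 62 mm across, which is what the fingers close on; loose, 0.045-0.08 kg, standing open side up; the two baskets are alike. Origin: centre of its underside; z up. Starts on the draining mat (top 8 mm above the worktop).
- basket_b: The other espresso filter basket, bare steel, round open cup 26 mm tall with holes in its bottom; body 55-57 mm across, rim at the top (from 21 to 26 mm up) 62 mm across, which is what the fingers close on; loose, 0.045-0.08 kg, standing open side up; the two baskets are alike. Origin: centre of its underside; z up. Starts on the draining mat (top 8 mm above the worktop).
- tamper: Tamper: round steel foot 54 mm across and 16 mm tall, a narrow neck, and a dark wooden handle 34 mm across between 46 and 78 mm above the underside (top at 86 mm); loose, 0.24-0.42 kg, standing upright. Origin: centre of the underside of its foot; z up. Starts on the draining mat (top 8 mm above the worktop).
- tray: Wooden tray for the cups, fixed to the worktop, 150 mm (its x) by 216 mm (its y), with a low edge 20 mm high. Clear floor inside the edge 130 mm (x) by 196 mm (y), 8 mm above its origin. Origin: centre of its underside, on the worktop; z up. The cups stand next to each other along its y (the long way). It may stand at any of four places round the mat, turned up to 0.2 rad.
- pan: Steel pan for the filter baskets, fixed to the worktop, inner floor 140 mm (its x) by 180 mm (its y), 3 mm above its origin; walls lean slightly outward to a rolled rim 45 mm above the worktop, 163 mm (x) by 203 mm (y) overall. Origin: centre of its underside, on the worktop; z up. The baskets stand next to each other along its y (the long way). It may stand at any of four places round the mat, turned up to 0.2 rad.
- rest: Tamper rest: round dish of black rubber, fixed to the worktop, 96 mm across at the top and 20 mm high; inside, its flat floor is 6 mm above its origin and about 72 mm across, the sides flare out to 86 mm at the top. Origin: centre of its underside, on the worktop; z up. It may stand at any of four places round the mat.
- big_cup: Bystander: large empty stoneware cup, 82 mm across, open side up, on its saucer (129 mm across), 98 mm high together, one piece, loose; not part of the wash, to be left alone. Origin: centre of the saucer's underside. It stands at the one of the four places round the mat that the tray, pan and rest leave free.

How it is judged:
At the end, for the whole second after the job is handed in: Both cups stand mouth down on the tray's floor, both filter baskets open side up and flat on the pan's floor (not one on the other), and the tamper on the floor of its rest within 14 mm of its centre; each within 0.1 rad of upright and at rest (x of cup_a in the frame of tray between -0.039 and 0.039 m and y of cup_a in the frame of tray between -0.072 and 0.072 m and z of cup_a in the frame of tray between 0.004 and 0.014 m and angle between each of cup_a, cup_b, basket_a, basket_b, tamper's own z axis and vertical below 0.1 rad and linear speed of each of cup_a, cup_b, basket_a, basket_b, tamper below 0.02 m/s and angular speed of each of cup_a, cup_b, basket_a, basket_b, tamper below 0.3 rad/s and x of cup_b in the frame of tray between -0.039 and 0.039 m and y of cup_b in the frame of tray between -0.072 and 0.072 m and z of cup_b in the frame of tray between 0.004 and 0.014 m and x of basket_a in the frame of pan between -0.046 and 0.046 m and y of basket_a in the frame of pan between -0.066 and 0.066 m and z of basket_a in the frame of pan between -0.001 and 0.009 m and x of basket_b in the frame of pan between -0.046 and 0.046 m and y of basket_b in the frame of pan between -0.066 and 0.066 m and z of basket_b in the frame of pan between -0.001 and 0.009 m and horizontal distance between tamper and rest below 0.014 m and z of tamper in the frame of rest between 0.002 and 0.012 m); the robot touches nothing.
It fails at once if one of the washed pieces is dropped or flung (faster than 0.6 m/s with no finger on it, as after a fall of about 20 mm) ((contact force between the fingers and cup_a below 0.05 N and linear speed of cup_a above 0.6 m/s) or (contact force between the fingers and cup_b below 0.05 N and linear speed of cup_b above 0.6 m/s) or (contact force between the fingers and basket_a below 0.05 N and linear speed of basket_a above 0.6 m/s) or (contact force between the fingers and basket_b below 0.05 N and linear speed of basket_b above 0.6 m/s) or (contact force between the fingers and tamper below 0.05 N and linear speed of tamper above 0.6 m/s)).
It fails at once if the big cup and saucer are shifted more than 20 mm or tipped (distance of big_cup from where it was at the start of the episode above 0.02 m or angle between big_cup's own z axis and vertical above 0.2 rad).
It also fails if it takes over 115 s, if anything falls off the work surface, if the arm or the gripper's body presses on something with over 40 N, if the wrist force passes 120 N, or if a joint passes its speed limit or range.

## Working session

There is one attempt and no reset: what is moved stays moved. The work goes in short steps, Python scripts to look and compute and a tool call to move; the robot and the scene stay as the last step left them, time stands still between calls to the robot, and variables do not carry over. Pictures are saved under pics/ and viewed, and the job is handed in when it is done.

Besides the shell and the picture viewer there is one more tool, called after "Emit:" as name(argument=value, ...), one argument or row to a line, values as JSON. jog_arm: Moves the arm, as the interface text tells. Shifts and turns lie within -1 to 1; 1 stands for 400 mm of shift or 180 degrees of turn. Its arguments: {"type":"object","properties":{"series":{"type":"array"},"squeeze":{"type":"number"}},"required":["series"]}

```bash
ls; mkdir -p pics; python3 - <<'E'
from plant import manip, capture, get_calibration
import cv2,numpy as np
np.set_printoptions(precision=4,suppress=True)
o=manip.get_obs();print(o)
for n in("top","side"):
    im=capture(n);cv2.imwrite(f"pics/{n}0.png",im[:,:,::-1]);c=get_calibration(n);print(np.array(c["camera_matrix"]),np.array(c["extrinsics"]))
E
```

```text
pics
{'time_s': 0.0, 'joint_pos': array([ 0.9272,  0.2593,  1.5361, -0.    ,  1.348 , -0.2028]), 'joint_velocities': array([-0.0003,  0.0013,  0.001 ,  0.0009, -0.0004, -0.0015]), 'joint_torque': array([ -0.0002, -43.7319, -28.3999,   0.0717,   0.0416,  -0.0001]), 'ee_pos': array([0.2343, 0.497 , 0.2178]), 'orientation': array([-1.3868, -0.8773,  0.8802]), 'ft_force': array([-0.2743, -0.4131,  0.2   ]), 'ft_torque': array([-0.0483, -0.0207, -0.0164]), 'width': 1.0007491945227598}
[[421.9985   0.     250.4143]
 [  0.     421.9985 190.3352]
 [  0.       0.       1.    ]] [[-0.015  -0.9868  0.161   0.369 ]
 [-0.9997  0.0115 -0.0224  0.0046]
 [ 0.0203 -0.1613 -0.9867  1.2156]
 [ 0.      0.      0.      1.    ]]
[[380.2812   0.     255.2083]
 [  0.     380.2812 188.6043]
 [  0.       0.       1.    ]] [[-0.9889 -0.1176  0.0904  0.4784]
 [-0.1481  0.7475 -0.6475  0.5599]
 [ 0.0086 -0.6537 -0.7567  0.7128]
 [ 0.      0.      0.      1.    ]]
```

View pics/top0.png

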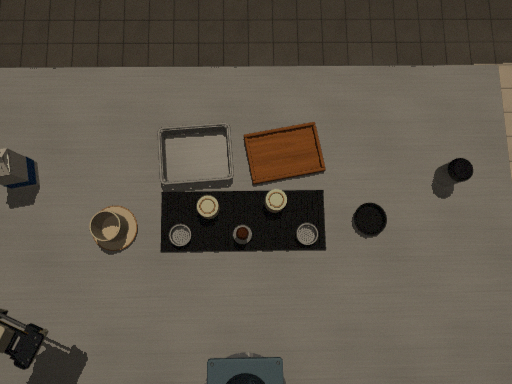

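View pics/side0.png

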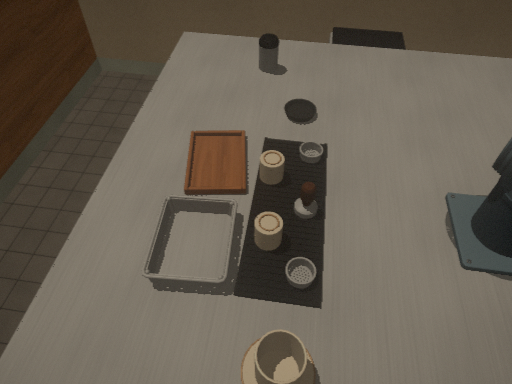

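```bash
cat > h.py <<'E'
import numpy as np,cv2
from plant import manip, capture, get_calibration
from scipy.spatial.transform import Rotation as R
np.set_printoptions(precision=4,suppress=True)
def ray(n,u,v,z):
    c=get_calibration(n);K=np.array(c["camera_matrix"]);T=np.array(c["extrinsics"])
    d=T[:3,:3]@np.linalg.solve(K,[u,v,1.]);o=T[:3,3];return o+d*(z-o[2])/d[2]
def proj(n,p):
    c=get_calibration(n);K=np.array(c["camera_matrix"]);T=np.array(c["extrinsics"])
    q=K@(T[:3,:3].T@(np.asarray(p)-T[:3,3]));return q[:2]/q[2]
E
python3 - <<'E'
import cv2
a=cv2.imread("pics/top0.png")[115:265,150:345];cv2.imwrite("pics/top0z.png",cv2.resize(a,None,fx=4,fy=4,interpolation=cv2.INTER_CUBIC))
a=cv2.imread("pics/side0.png")[120:300,140:340];cv2.imwrite("pics/side0z.png",cv2.resize(a,None,fx=3.3,fy=3.3,interpolation=cv2.INTER_CUBIC))
a=cv2.imread("pics/top0.png")[190:260,70:140];b=cv2.imread("pics/top0.png")[190:260,330:400]
cv2.imwrite("pics/top0y.png",cv2.resize(cv2.hconcat([a,b]),None,fx=5,fy=5,interpolation=cv2.INTER_CUBIC))
E
```

```text
(no output)
```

View pics/top0z.png

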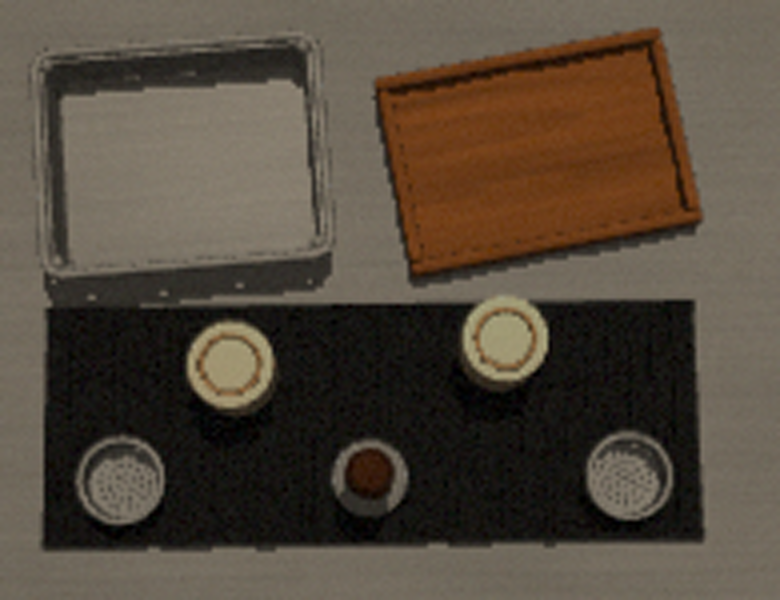

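View pics/side0z.png

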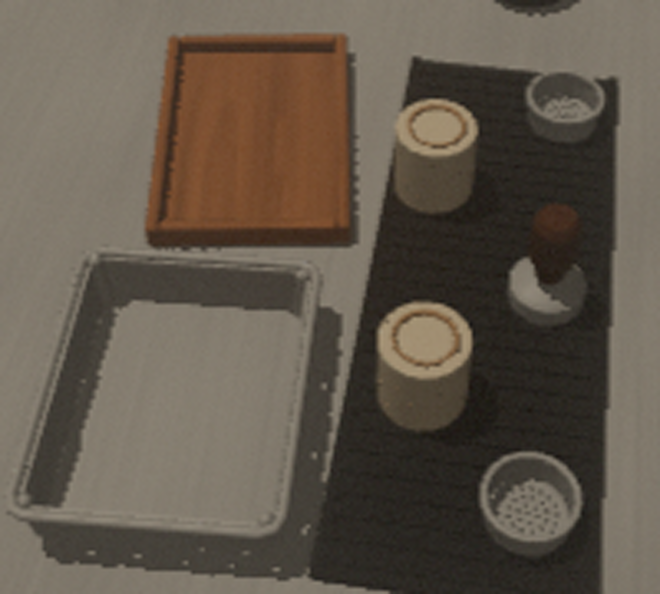

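View pics/top0y.png

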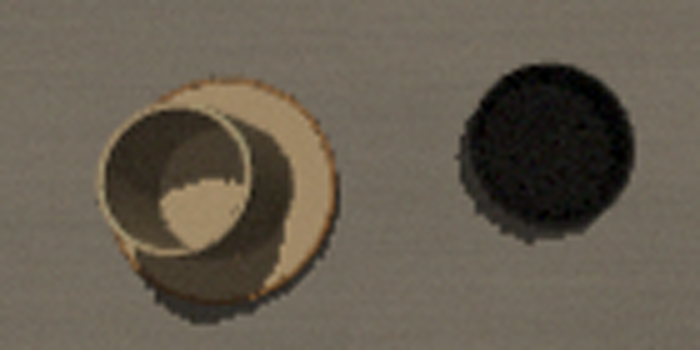

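```bash
cat > m.py <<'E'
from h import *
def tz(x,y):return 150+(x+.5)/4-.5,115+(y+.5)/4-.5
def sz(x,y):return 140+(x+.5)/3.3-.5,120+(y+.5)/3.3-.5
for n,t,s,z in [("cupL",(230.5,365),(426,340),.071),("cupR",(504,340),(438,128),.071),("basL",(121,480),(530,493),.034),("basR",(629,476),(565,102),.034),("tamptop",(370,471),(556,217),.092),("tampfoot",(370,479),(546,283),.024)]:
    print(n,ray("top",*tz(*t),z),ray("side",*sz(*s),z))
print("rest",ray("top",330+200.5/5-.5,190+147.5/5-.5,.02), ray("side",300,110,.02))
for n,z,tc,sc in [("tray",.02,[(376,80),(658,28),(702,215),(413,275)],[(347,36),(350,235),(148,232),(170,36)]),
  ("pan",.045,[(33,47),(320,33),(333,262),(45,278)],[(90,250),(322,263),(280,533),(12,515)])]:
  for nm,f,c in(("top",tz,tc),("side",sz,sc)):
    P=np.array([ray(nm,*f(*q),z)[:2] for q in c]);(cx,w,a)=cv2.minAreaRect(P.astype(np.float32));print(n,nm,P.mean(0),cx,w,a)
    for i in range(4):
        d=P[(i+1)%4]-P[i];print("  len",np.linalg.norm(d),"ang",np.degrees(np.arctan2(d[1],d[0])))
E
python3 m.py
```

```text
cupL [0.5142 0.097  0.071 ] [0.5136 0.0985 0.071 ]
cupR [ 0.5291 -0.0901  0.071 ] [ 0.5286 -0.0902  0.071 ]
basL [0.4393 0.1758 0.034 ] [0.4392 0.1749 0.034 ]
basR [ 0.4372 -0.1784  0.034 ] [ 0.4365 -0.172   0.034 ]
tamptop [0.4396 0.0028 0.092 ] [0.4401 0.0016 0.092 ]
tampfoot [0.4382 0.0027 0.024 ] [0.4393 0.0032 0.024 ]
rest [ 0.4772 -0.3618  0.02  ] [ 0.4764 -0.355   0.02  ]
tray top [ 0.6771 -0.1225] (0.6761705279350281, -0.12243964523077011) (0.14768768846988678, 0.21485960483551025) 10.297236442565918
  len 0.21251033350694634 ang -79.70276026786813
  len 0.14412818005899014 ang -169.40357310875584
  len 0.21488914003929818 ang 101.24688216987312
  len 0.14769633864955667 ang 9.677825997020104
tray side [ 0.6748 -0.1198] (0.6751601099967957, -0.11888422816991806) (0.1483708769083023, 0.22249339520931244) 10.108682632446289
  len 0.21985768608218403 ang 100.10869018797386
  len 0.14664741583268695 ang 7.8167123738316935
  len 0.21663654725241346 ang -79.40445634421741
  len 0.14839428922570036 ang -170.90903881967589
pan top [0.6693 0.133 ] (0.6694074273109436, 0.13392631709575653) (0.16881856322288513, 0.20631608366966248) 2.597358226776123
  len 0.205966632854376 ang -87.56523515641689
  len 0.1682344232815782 ang -177.28335982746685
  len 0.20217496868685583 ang 92.5973535905122
  len 0.16886931371298378 ang 4.00252730691837
pan side [0.667  0.1345] (0.6662805080413818, 0.13424786925315857) (0.16088034212589264, 0.20401662588119507) 4.2750163078308105
  len 0.16088673748900661 ang -175.21238327646992
  len 0.20318481858959764 ang 93.39845161596769
  len 0.15777424602609957 ang 4.585714606240552
  len 0.20257723564670987 ang -85.7249889577909
```

```bash
cat >> h.py <<'E'
def go(*tg):
    """tg: (x,y,z_tcp,yaw_deg of tool x, mod 180)"""
    o=manip.get_obs();p=o["ee_pos"];M=R.from_rotvec(o["orientation"]);
    print("t",round(o["time_s"],2),"p",p,"w",round(o["width"]*93,1),"F",o["ft_force"],"q",o["joint_pos"])
    A=M.as_matrix();print("x_t",A[:,0],"y_t",A[:,1])
    for x,y,z,yaw in tg:
        best=None
        for k in(0,180):
            a=np.radians(yaw+k);xt=np.array([np.cos(a),np.sin(a),0]);yt=np.array([0,0,-1.])
            D=np.column_stack([xt,yt,np.cross(xt,yt)])
            dr=(M.inv()*R.from_matrix(D)).as_rotvec()/np.pi
            print("  k",k,"slide",A.T@(np.array([x,y,z])-p)/.4,"dr",dr)
E
python3 - <<'E'
from h import *
go((.439,.175,.15,0))
for n,p in (("saucer-lookup",None),):
    print(ray("top",70+(225.5)/5-.5,190+190/5-.5,.01))
for p in [(.439,.175),(.437,-.176)]:
    print(p)
E
```

```text
t 0.1 p [0.2343 0.4971 0.2179] w 92.8 F [0.2885 0.6889 0.0026] q [ 0.9272  0.2593  1.5359 -0.      1.348  -0.2028]
x_t [ 0.4266  0.9044 -0.0016] y_t [-0.001  -0.0013 -1.    ]
  k 0 slide [-0.5096  0.1704 -0.8063] dr [ 0.0002  0.3597 -0.0005]
  k 180 slide [-0.5096  0.1704 -0.8063] dr [-0.0006 -0.6403 -0.0002]
[0.4634 0.364  0.01  ]
(0.439, 0.175)
(0.437, -0.176)
```

Emit:
jog_arm(
  series=[
    {"slide":[-0.51,0.045,-0.806],"dr":[0,0.36,0],"hand":1},
    {"slide":[-0.51,0.045,-0.806],"dr":[0,0.36,0],"hand":1},
    {"slide":[-0.51,0.045,-0.806],"dr":[0,0.36,0],"hand":1},
    {"slide":[-0.51,0.045,-0.806],"dr":[0,0.36,0],"hand":1},
    {"slide":[-0.51,0.045,-0.806],"dr":[0,0.36,0],"hand":1},
    {"slide":[-0.51,0.045,-0.806],"dr":[0,0.36,0],"hand":1},
    {"slide":[-0.51,0.045,-0.806],"dr":[0,0.36,0],"hand":1},
    {"slide":[-0.51,0.045,-0.806],"dr":[0,0.36,0],"hand":1},
  ],
  squeeze=20,
)

```text
time_s: 1.1
ee_pos: [0.4386, 0.1747, 0.1998]
orientation: [-1.572, 0.003, 0.001]
ft_force: [-0.1, 1.1, 0.1]
width: 0.998
```

```bash
python3 - <<'E'
from h import *
go((.439,.1755,.0165,0))
E
```

```text
t 1.1 p [0.4386 0.1747 0.1998] w 92.9 F [-0.0676  1.0887  0.0647] q [ 0.1427  0.134   1.7402 -0.0007  1.2698  0.1444]
x_t [ 1.     -0.0015 -0.0022] y_t [-0.0022 -0.001  -1.    ]
  k 0 slide [0.0019 0.4581 0.0025] dr [ 0.0003 -0.0005 -0.0007]
  k 180 slide [0.0019 0.4581 0.0025] dr [0.0011 0.9995 0.0005]
```

Emit:
jog_arm(
  series=[
    {"slide":[0.002,0.15,0.002],"dr":[0,0,0],"hand":1},
    {"slide":[0.002,0.3,0.002],"dr":[0,0,0],"hand":1},
    {"slide":[0.002,0.4,0.002],"dr":[0,0,0],"hand":1},
    {"slide":[0.002,0.458,0.002],"dr":[0,0,0],"hand":1},
    {"slide":[0.002,0.458,0.002],"dr":[0,0,0],"hand":1},
  ],
)

```text
time_s: 1.72
ee_pos: [0.4364, 0.1767, 0.0151]
orientation: [-1.572, 0.004, 0.007]
ft_force: [0.4, 0.2, -0.6]
width: 0.999
```

```bash
python3 - <<'E'
from h import *
go((.439,.1755,.0165,0))
a=capture("side")[200:300,240:360];b=capture("top")[200:260,150:230]
cv2.imwrite("pics/s1.png",cv2.resize(a,None,fx=5,fy=5,interpolation=2)[:,:,::-1]);
E
```

```text
t 1.73 p [0.4364 0.1767 0.0151] w 92.9 F [ 0.357   0.2459 -0.561 ] q [ 0.1474  0.3712  1.9622 -0.0005  0.8152  0.1458]
x_t [ 1.      0.0019 -0.0069] y_t [-0.0069 -0.0014 -1.    ]
  k 0 slide [ 0.0064 -0.0035 -0.003 ] dr [ 0.0004  0.0006 -0.0022]
  k 180 slide [ 0.0064 -0.0035 -0.003 ] dr [-0.0034 -0.9994 -0.0007]
```

View pics/s1.png

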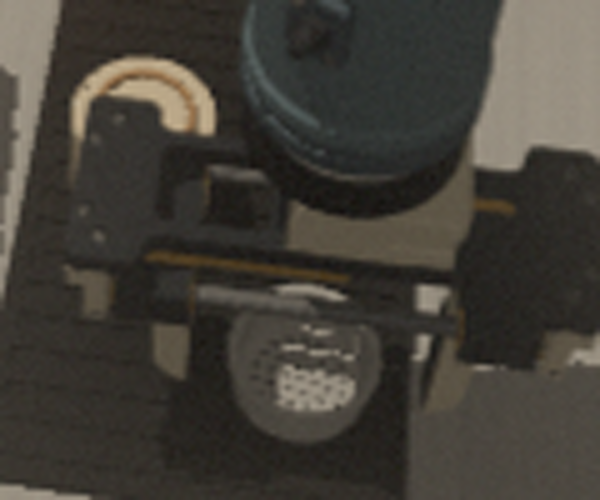

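Emit:
jog_arm(
  series=[
    {"slide":[0.006,-0.004,-0.003],"dr":[0,0,-0.002],"hand":0.6},
    {"slide":[0.006,-0.004,-0.003],"dr":[0,0,-0.002],"hand":0},
    {"slide":[0.006,-0.004,-0.003],"dr":[0,0,-0.002],"hand":0},
    {"slide":[0.006,-0.004,-0.003],"dr":[0,0,-0.002],"hand":0},
  ],
  squeeze=15,
)

```text
time_s: 2.33
ee_pos: [0.4413, 0.1753, 0.0191]
orientation: [-1.571, -0.004, -0.003]
ft_force: [-0.8, 0.4, 4.4]
width: 0.65
```

```bash
python3 - <<'E'
from h import *
def T(x0,y0,yaw,x,y): 
    a=np.radians(yaw);return x0+np.cos(a)*x-np.sin(a)*y, y0+np.sin(a)*x+np.cos(a)*y
for n,a in (("pan",(.668,.1335,3.5)),("tray",(.676,-.121,10.2))):
    for s in(.042,-.042): print(n,s,T(*a,0,s))
go((*T(.668,.1335,3.5,0,.042),.1,3.5))
E
```

```text
pan 0.042 (np.float64(0.6654359613395361), np.float64(0.1754216615337184))
pan -0.042 (np.float64(0.670564038660464), np.float64(0.09157833846628159))
tray 0.042 (np.float64(0.6685624409065776), np.float64(-0.07966378446529183))
tray -0.042 (np.float64(0.6834375590934225), np.float64(-0.16233621553470817))
t 2.33 p [0.4413 0.1753 0.0191] w 60.4 F [-0.7608  0.3918  4.3829] q [ 0.1437  0.3644  1.9589 -0.0018  0.8137  0.1441]
x_t [1.     0.0008 0.0047] y_t [ 0.0047 -0.0006 -1.    ]
  k 0 slide [ 0.5612 -0.1995 -0.0003] dr [ 0.0003 -0.0192  0.0015]
  k 180 slide [ 0.5612 -0.1995 -0.0003] dr [-0.0023  0.9808  0.0004]
```

Emit:
jog_arm(
  series=[
    {"slide":[0,-0.03,0],"dr":[0,0,0],"hand":0},
    {"slide":[0,-0.08,0],"dr":[0,0,0],"hand":0},
    {"slide":[0,-0.2,0],"dr":[0,0,0],"hand":0},
    {"slide":[0,-0.2,0],"dr":[0,0,0],"hand":0},
  ],
)

```text
time_s: 2.82
ee_pos: [0.4438, 0.1758, 0.1029]
orientation: [-1.57, -0.01, -0.009]
ft_force: [-0.3, 0.7, -0.6]
width: 0.649
```

```bash
python3 - <<'E'
from h import *
go((.6654,.1754,.1,3.5))
a=capture("side");cv2.imwrite("pics/s2.png",cv2.resize(a[100:340,150:400],None,fx=2.4,fy=2.4,interpolation=2)[:,:,::-1]);
E
```

```text
t 2.83 p [0.4438 0.1758 0.1029] w 60.4 F [-0.3332  0.655  -0.6023] q [ 0.1439  0.2381  1.8746 -0.0015  1.0163  0.144 ]
x_t [0.9999 0.0007 0.0126] y_t [ 0.0126  0.0005 -0.9999]
  k 0 slide [ 0.5538  0.0143 -0.0014] dr [-0.     -0.0192  0.004 ]
  k 180 slide [ 0.5538  0.0143 -0.0014] dr [-0.0062  0.9808 -0.0001]
```

View pics/s2.png

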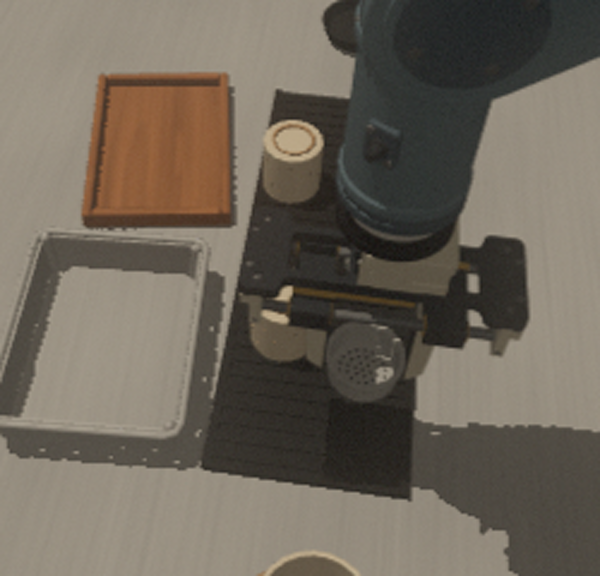

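Emit:
jog_arm(
  series=[
    {"slide":[0.554,0.014,-0.001],"dr":[0,-0.019,0.004],"hand":0},
    {"slide":[0.554,0.014,-0.001],"dr":[0,-0.019,0.004],"hand":0},
    {"slide":[0.554,0.014,-0.001],"dr":[0,-0.019,0.004],"hand":0},
    {"slide":[0.554,0.014,-0.001],"dr":[0,-0.019,0.004],"hand":0},
    {"slide":[0.554,0.014,-0.001],"dr":[0,-0.019,0.004],"hand":0},
    {"slide":[0.554,0.014,-0.001],"dr":[0,-0.019,0.004],"hand":0},
    {"slide":[0.554,0.014,-0.001],"dr":[0,-0.019,0.004],"hand":0},
  ],
)

```text
time_s: 3.75
ee_pos: [0.6625, 0.1755, 0.0972]
orientation: [-1.571, -0.044, 0.052]
ft_force: [0.4, 0.1, -0.2]
width: 0.645
```

```bash
python3 - <<'E'
from h import *
go((.6654,.1754,.0145,3.5))
a=capture("side");cv2.imwrite("pics/s3.png",cv2.resize(a[140:300,120:320],None,fx=3.2,fy=3.2,interpolation=2)[:,:,::-1]);
E
```

```text
t 3.75 p [0.6625 0.1755 0.0972] w 60.0 F [ 0.3829  0.1432 -0.2434] q [ 0.0966  0.5916  1.3257 -0.      1.2293  0.0358]
x_t [ 0.9981  0.0608 -0.0051] y_t [-0.005  -0.0005 -1.    ]
  k 0 slide [ 0.0083  0.2066 -0.0006] dr [ 0.0001 -0.0001 -0.0016]
  k 180 slide [ 0.0083  0.2066 -0.0006] dr [0.0025 0.9999 0.0001]
```

View pics/s3.png

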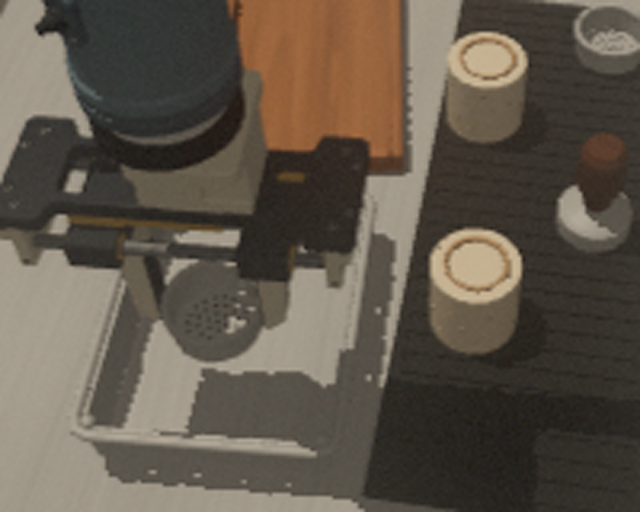

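Emit:
jog_arm(
  series=[
    {"slide":[0.008,0.08,-0.001],"dr":[0,0,-0.002],"hand":0},
    {"slide":[0.008,0.14,-0.001],"dr":[0,0,-0.002],"hand":0},
    {"slide":[0.008,0.17,-0.001],"dr":[0,0,-0.002],"hand":0},
    {"slide":[0.008,0.185,-0.001],"dr":[0,0,-0.002],"hand":0},
    {"slide":[0.008,0.19,-0.001],"dr":[0,0,-0.002],"hand":0},
    {"slide":[0.008,0.19,-0.001],"dr":[0,0,-0.002],"hand":0},
  ],
)

```text
time_s: 4.55
ee_pos: [0.6662, 0.1754, 0.0223]
orientation: [-1.57, -0.05, 0.045]
ft_force: [-0.6, -0.1, -1.1]
width: 0.643
```

```bash
python3 - <<'E'
from h import *
go((.6654,.1754,.0145,3.5))
E
```

```text
t 4.55 p [0.6662 0.1754 0.0223] w 59.8 F [-0.593  -0.0907 -1.1348] q [ 0.096   0.6667  1.391  -0.0003  1.0806  0.0352]
x_t [0.9981 0.0609 0.0033] y_t [ 0.0033  0.0001 -1.    ]
  k 0 slide [-0.002   0.0195  0.0002] dr [ 0.     -0.0001  0.0011]
  k 180 slide [-0.002   0.0195  0.0002] dr [-0.0017  0.9999  0.0001]
```

Emit:
jog_arm(
  series=[
    {"slide":[-0.002,0.008,0],"dr":[0,0,0.001],"hand":0},
    {"slide":[-0.002,0.013,0],"dr":[0,0,0.001],"hand":0},
    {"slide":[-0.002,0.018,0],"dr":[0,0,0.001],"hand":0},
    {"slide":[-0.002,0.02,0],"dr":[0,0,0.001],"hand":0},
    {"slide":[-0.002,0.02,0],"dr":[0,0,0.001],"hand":0},
  ],
)

```text
time_s: 5.18
ee_pos: [0.6654, 0.1753, 0.0143]
orientation: [-1.57, -0.048, 0.048]
ft_force: [-0.0, -0.9, -0.5]
width: 0.645
```

```bash
python3 - <<'E'
from h import *
go((.6654,.1754,.0145,3.5))
a=capture("side");cv2.imwrite("pics/s4.png",cv2.resize(a[180:280,130:260],None,fx=5,fy=5,interpolation=2)[:,:,::-1]);
E
```

```text
t 5.17 p [0.6654 0.1753 0.0143] w 60.0 F [-0.0348 -0.8535 -0.5207] q [ 0.096   0.6762  1.3956 -0.0001  1.0697  0.0351]
x_t [0.9981 0.0608 0.0002] y_t [ 0.0002 -0.0001 -1.    ]
  k 0 slide [-0.0001 -0.0005  0.0002] dr [ 0.     -0.0001  0.0001]
  k 180 slide [-0.0001 -0.0005  0.0002] dr [-0.0001  0.9999  0.0001]
```

View pics/s4.png

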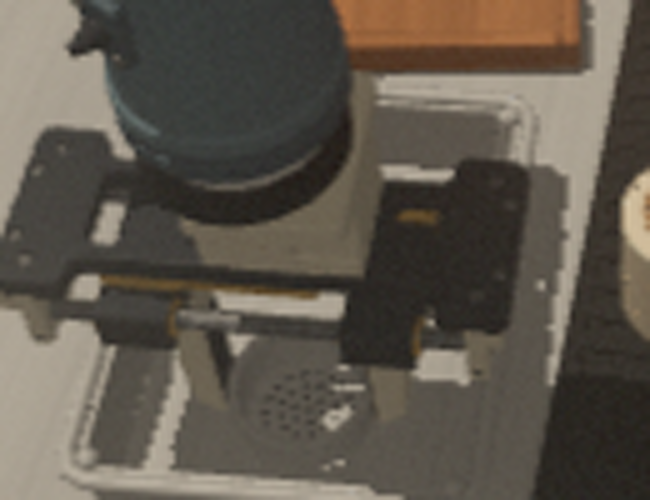

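Emit:
jog_arm(
  series=[
    {"slide":[0,0.004,0],"dr":[0,0,0],"hand":0},
    {"slide":[0,0.006,0],"dr":[0,0,0],"hand":0},
    {"slide":[0,0.006,0],"dr":[0,0,0],"hand":0},
  ],
)

```text
time_s: 5.6
ee_pos: [0.6654, 0.1754, 0.014]
orientation: [-1.571, -0.049, 0.047]
ft_force: [-4.6, -1.2, 12.2]
width: 0.646
```

Emit:
jog_arm(
  series=[
    {"slide":[0,0,0],"dr":[0,0,0],"hand":0.32},
    {"slide":[0,0,0],"dr":[0,0,0],"hand":0.45},
    {"slide":[0,0,0],"dr":[0,0,0],"hand":0.65},
    {"slide":[0,-0.03,0],"dr":[0,0,0],"hand":0.65},
    {"slide":[0,-0.12,0],"dr":[0,0,0],"hand":0.8},
    {"slide":[0,-0.27,0],"dr":[0,0,0],"hand":1},
    {"slide":[0,-0.36,0],"dr":[0,0,0],"hand":1},
    {"slide":[0,-0.36,0],"dr":[0,0,0],"hand":1},
  ],
)

```text
time_s: 6.6
ee_pos: [0.6678, 0.1757, 0.1633]
orientation: [-1.57, -0.056, 0.041]
ft_force: [-0.1, 0.0, -0.3]
width: 1.003
```

```bash
python3 - <<'E'
from h import *
go((.4375,-.1765,.15,0))
a=capture("side");cv2.imwrite("pics/s5.png",cv2.resize(a[160:320,120:320],None,fx=3.2,fy=3.2,interpolation=2)[:,:,::-1]);
E
```

```text
t 6.6 p [0.6678 0.1757 0.1633] w 93.3 F [-0.0709  0.0461 -0.2505] q [ 0.0963  0.5402  1.2459 -0.0003  1.3458  0.0351]
x_t [0.9981 0.0612 0.0096] y_t [ 0.0096  0.0006 -1.    ]
  k 0 slide [-0.6288  0.0272 -0.8436] dr [-0.0001  0.0195  0.0031]
  k 180 slide [-0.6288  0.0272 -0.8436] dr [ 0.0047 -0.9805  0.0002]
```

View pics/s5.png

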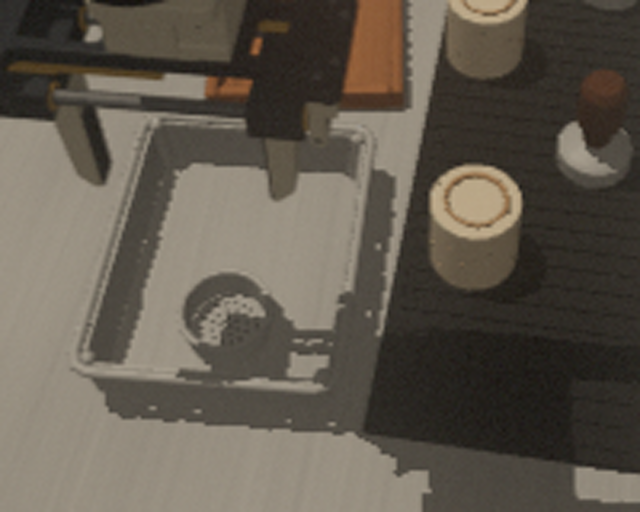

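Emit:
jog_arm(
  series=[
    {"slide":[-0.629,0.02,-0.844],"dr":[0,0.0195,0.003],"hand":1},
    {"slide":[-0.629,0.02,-0.844],"dr":[0,0.0195,0.003],"hand":1},
    {"slide":[-0.629,0.02,-0.844],"dr":[0,0.0195,0.003],"hand":1},
    {"slide":[-0.629,0.02,-0.844],"dr":[0,0.0195,0.003],"hand":1},
    {"slide":[-0.629,0.02,-0.844],"dr":[0,0.0195,0.003],"hand":1},
    {"slide":[-0.629,0.02,-0.844],"dr":[0,0.0195,0.003],"hand":1},
    {"slide":[-0.629,0.02,-0.844],"dr":[0,0.0195,0.003],"hand":1},
    {"slide":[-0.629,0.02,-0.844],"dr":[0,0.0195,0.003],"hand":1},
  ],
)

```text
time_s: 7.65
ee_pos: [0.4335, -0.1785, 0.1498]
orientation: [-1.57, 0.01, 0.002]
ft_force: [0.8, 0.2, -0.1]
width: 0.999
```

```bash
python3 - <<'E'
from h import *
go((.4375,-.1765,.0175,0))
a=capture("side");cv2.imwrite("pics/s6.png",cv2.resize(a[80:280,140:340],None,fx=2.9,fy=2.9,interpolation=2)[:,:,::-1]);
for p in [(.4375,-.1765,.034),(.4375,-.1765,.008)]:print(proj("side",p),proj("top",p))
E
```

```text
t 7.65 p [ 0.4335 -0.1785  0.1498] w 92.9 F [ 0.8326  0.1804 -0.1262] q [-0.6265  0.1794  1.8175 -0.0036  1.1514 -0.6201]
x_t [ 1.     -0.005  -0.0074] y_t [-0.0074  0.0013 -1.    ]
  k 0 slide [0.0124 0.3307 0.0046] dr [-0.0004 -0.0016 -0.0024]
  k 180 slide [0.0124 0.3307 0.0046] dr [ 0.0037  0.9984 -0.0006]
[310.5864 149.3405] [306.1893 233.5352]
[309.4198 156.5304] [304.8192 234.0835]
```

View pics/s6.png

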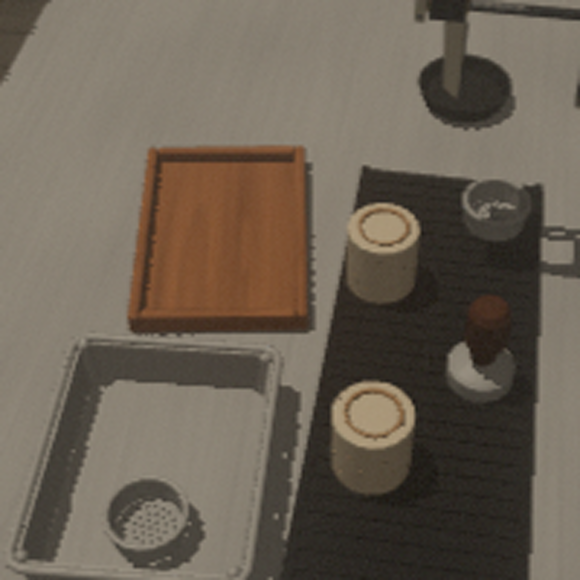

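Emit:
jog_arm(
  series=[
    {"slide":[0.012,0.12,0.008],"dr":[0,-0.002,-0.002],"hand":1},
    {"slide":[0.012,0.22,0.008],"dr":[0,-0.002,-0.002],"hand":1},
    {"slide":[0.012,0.3,0.008],"dr":[0,-0.002,-0.002],"hand":1},
    {"slide":[0.012,0.33,0.008],"dr":[0,-0.002,-0.002],"hand":1},
    {"slide":[0.012,0.33,0.008],"dr":[0,-0.002,-0.002],"hand":1},
    {"slide":[0.012,0.33,0.008],"dr":[0,-0.002,-0.002],"hand":1},
  ],
)

```text
time_s: 8.45
ee_pos: [0.4395, -0.174, 0.019]
orientation: [-1.57, -0.004, 0.002]
ft_force: [-0.0, -0.1, 0.5]
width: 0.997
```

```bash
python3 - <<'E'
from h import *
go((.4375,-.1755,.0175,0))
a=capture("side");cv2.imwrite("pics/s7.png",cv2.resize(a[100:200,250:370],None,fx=5,fy=5,interpolation=2)[:,:,::-1]);
E
```

```text
t 8.45 p [ 0.4395 -0.174   0.019 ] w 92.8 F [-0.0313 -0.1321  0.5293] q [-0.6147  0.3632  1.9615  0.0018  0.8162 -0.6191]
x_t [1.     0.0032 0.0013] y_t [ 0.0013  0.0007 -1.    ]
  k 0 slide [-0.005   0.0037 -0.0038] dr [-0.0002  0.001   0.0004]
  k 180 slide [-0.005   0.0037 -0.0038] dr [ 0.0007 -0.999   0.0004]
```

View pics/s7.png

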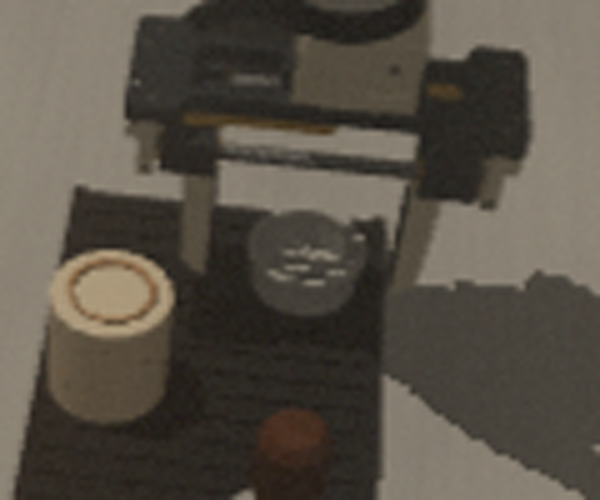

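Emit:
jog_arm(
  series=[
    {"slide":[-0.005,0.003,-0.002],"dr":[0,0,0],"hand":0.6},
    {"slide":[-0.005,0.003,-0.002],"dr":[0,0,0],"hand":0},
    {"slide":[-0.005,0.003,-0.002],"dr":[0,0,0],"hand":0},
    {"slide":[-0.005,0.003,-0.002],"dr":[0,0,0],"hand":0},
  ],
  squeeze=15,
)

```text
time_s: 9.0
ee_pos: [0.4375, -0.1751, 0.0181]
orientation: [-1.571, -0.004, 0.001]
ft_force: [0.2, -0.6, 1.7]
width: 0.659
```

Emit:
jog_arm(
  series=[
    {"slide":[0,-0.03,0],"dr":[0,0,0],"hand":0},
    {"slide":[0,-0.1,0],"dr":[0,0,0],"hand":0},
    {"slide":[0,-0.25,0],"dr":[0,0,0],"hand":0},
    {"slide":[0,-0.3,0],"dr":[0,0,0],"hand":0},
    {"slide":[0,-0.3,0],"dr":[0,0,0],"hand":0},
  ],
)

```text
time_s: 9.62
ee_pos: [0.4384, -0.1758, 0.1403]
orientation: [-1.573, -0.007, -0.002]
ft_force: [0.3, -1.3, -1.7]
width: 0.662
```

```bash
python3 - <<'E'
from h import *
go((.6706,.0916,.14,3.5))
a=capture("side");cv2.imwrite("pics/s8.png",cv2.resize(a[80:280,140:340],None,fx=2.9,fy=2.9,interpolation=2)[:,:,::-1]);
E
```

```text
t 9.62 p [ 0.4384 -0.1758  0.1403] w 61.6 F [ 0.3159 -1.2785 -1.7047] q [-0.6193  0.1875  1.8337  0.0015  1.1144 -0.6228]
x_t [1.     0.0029 0.0057] y_t [ 0.0057 -0.0024 -1.    ]
  k 0 slide [0.5825 0.0023 0.6669] dr [ 0.0008 -0.0185  0.0018]
  k 180 slide [0.5825 0.0023 0.6669] dr [-0.0027  0.9815  0.0013]
```

View pics/s8.png

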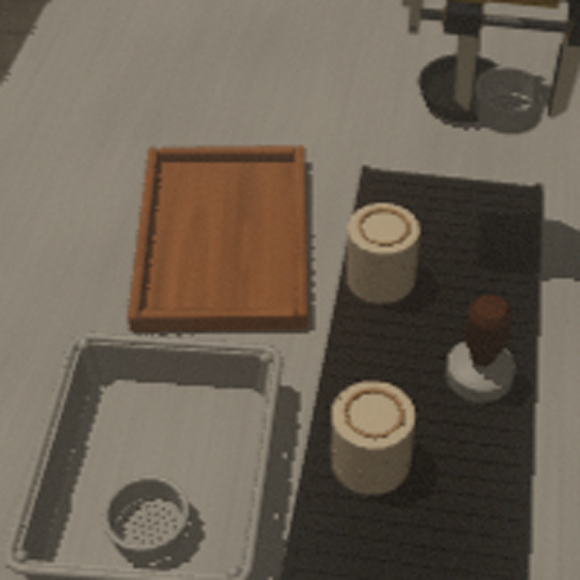

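Emit:
jog_arm(
  series=[
    {"slide":[0.582,0,0.667],"dr":[0,-0.0185,0.002],"hand":0},
    {"slide":[0.582,0,0.667],"dr":[0,-0.0185,0.002],"hand":0},
    {"slide":[0.582,0,0.667],"dr":[0,-0.0185,0.002],"hand":0},
    {"slide":[0.582,0,0.667],"dr":[0,-0.0185,0.002],"hand":0},
    {"slide":[0.582,0,0.667],"dr":[0,-0.0185,0.002],"hand":0},
    {"slide":[0.582,0,0.667],"dr":[0,-0.0185,0.002],"hand":0},
    {"slide":[0.582,0,0.667],"dr":[0,-0.0185,0.002],"hand":0},
    {"slide":[0.582,0,0.667],"dr":[0,-0.0185,0.002],"hand":0},
  ],
)

```text
time_s: 10.68
ee_pos: [0.6679, 0.0919, 0.1371]
orientation: [-1.571, -0.042, 0.054]
ft_force: [0.3, -0.1, -0.5]
width: 0.665
```

```bash
python3 - <<'E'
from h import *
go((.6706,.0916,.0131,3.5))
print(ray("side",140+149.5/2.9-.5,80+510.5/2.9-.5,.029))
a=capture("side");cv2.imwrite("pics/s9.png",cv2.resize(a[160:300,120:320],None,fx=3.2,fy=3.2,interpolation=2)[:,:,::-1]);
E
```

```text
t 10.68 p [0.6679 0.0919 0.1371] w 61.9 F [ 0.3309 -0.1308 -0.5481] q [-0.0276  0.5411  1.3104 -0.0015  1.2974 -0.0885]
x_t [ 0.9981  0.0613 -0.0074] y_t [-0.0073 -0.0013 -1.    ]
  k 0 slide [ 0.0089  0.3099 -0.0009] dr [ 0.0003  0.0001 -0.0023]
  k 180 slide [ 0.0089  0.3099 -0.0009] dr [-0.0037 -0.9999 -0.0004]
[0.6637 0.1754 0.029 ]
```

View pics/s9.png

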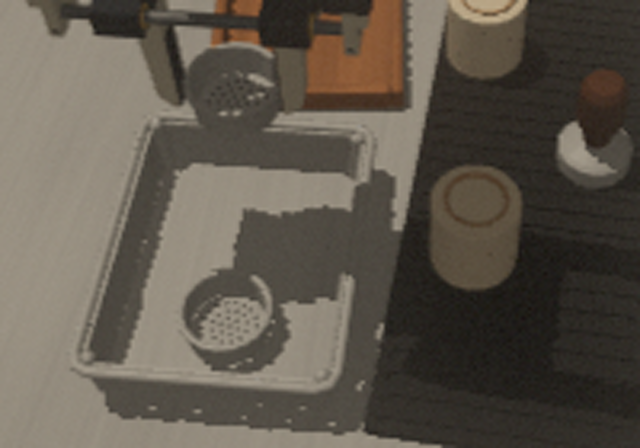

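Emit:
jog_arm(
  series=[
    {"slide":[0.009,0.12,-0.001],"dr":[0,0,-0.002],"hand":0},
    {"slide":[0.009,0.22,-0.001],"dr":[0,0,-0.002],"hand":0},
    {"slide":[0.009,0.265,-0.001],"dr":[0,0,-0.002],"hand":0},
    {"slide":[0.009,0.285,-0.001],"dr":[0,0,-0.002],"hand":0},
    {"slide":[0.009,0.295,-0.001],"dr":[0,0,-0.002],"hand":0},
    {"slide":[0.009,0.3,-0.001],"dr":[0,0,-0.002],"hand":0},
    {"slide":[0.009,0.3,-0.001],"dr":[0,0,-0.002],"hand":0},
  ],
)

```text
time_s: 11.6
ee_pos: [0.6715, 0.0911, 0.0187]
orientation: [-1.571, -0.049, 0.047]
ft_force: [0.4, 0.1, -0.8]
width: 0.668
```

```bash
python3 - <<'E'
from h import *
go((.6706,.0916,.0131,3.5))
a=capture("side");cv2.imwrite("pics/s10.png",cv2.resize(a[160:300,120:320],None,fx=3.2,fy=3.2,interpolation=2)[:,:,::-1]);
E
```

```text
t 11.6 p [0.6715 0.0911 0.0187] w 62.1 F [ 0.3662  0.1297 -0.7842] q [-0.0289  0.6547  1.4249 -0.001   1.0605 -0.0891]
x_t [0.9982 0.0606 0.0014] y_t [ 0.0015 -0.0009 -1.    ]
  k 0 slide [-0.0022  0.0139  0.0013] dr [ 0.0003 -0.0001  0.0004]
  k 180 slide [-0.0022  0.0139  0.0013] dr [-0.0007  0.9999  0.0005]
```

View pics/s10.png

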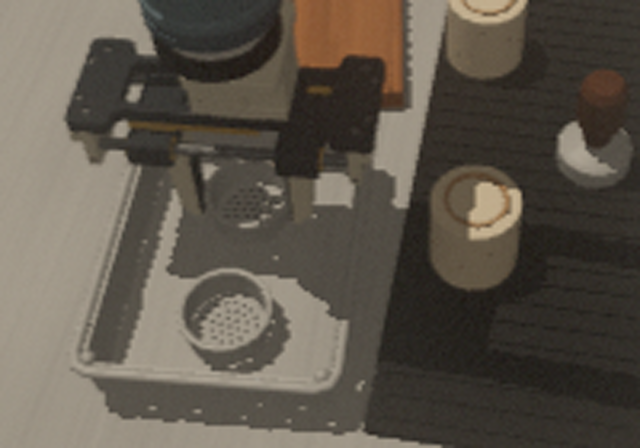

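Emit:
jog_arm(
  series=[
    {"slide":[-0.001,0.007,0],"dr":[0,0,0],"hand":0},
    {"slide":[-0.001,0.013,0],"dr":[0,0,0],"hand":0},
    {"slide":[-0.001,0.016,0],"dr":[0,0,0],"hand":0},
    {"slide":[-0.001,0.016,0],"dr":[0,0,0],"hand":0},
  ],
)

```text
time_s: 12.15
ee_pos: [0.6711, 0.0912, 0.0131]
orientation: [-1.571, -0.049, 0.046]
ft_force: [-2.4, 0.5, 4.8]
width: 0.667
```

Emit:
jog_arm(
  series=[
    {"slide":[0,0.003,0],"dr":[0,0,0],"hand":0},
    {"slide":[0,0.003,0],"dr":[0,0,0],"hand":0.36},
    {"slide":[0,0.002,0],"dr":[0,0,0],"hand":0.45},
    {"slide":[0,0,0],"dr":[0,0,0],"hand":0.65},
    {"slide":[0,-0.03,0],"dr":[0,0,0],"hand":0.65},
    {"slide":[0,-0.12,0],"dr":[0,0,0],"hand":0.8},
    {"slide":[0,-0.27,0],"dr":[0,0,0],"hand":1},
    {"slide":[0,-0.36,0],"dr":[0,0,0],"hand":1},
  ],
)

```text
time_s: 13.15
ee_pos: [0.6722, 0.0913, 0.1615]
orientation: [-1.571, -0.053, 0.043]
ft_force: [-0.0, 0.1, 0.2]
width: 0.993
```

```bash
python3 - <<'E'
from h import *
go((.514,.0975,.15,0))
a=capture("side");cv2.imwrite("pics/s11.png",cv2.resize(a[160:300,120:320],None,fx=3.2,fy=3.2,interpolation=2)[:,:,::-1]);
E
```

```text
t 13.15 p [0.6722 0.0913 0.1615] w 92.4 F [-0.0324  0.0706  0.2309] q [-0.0286  0.5216  1.2816 -0.0009  1.3318 -0.0892]
x_t [0.9981 0.0607 0.0065] y_t [ 0.0066 -0.001  -1.    ]
  k 0 slide [-0.3939  0.0262  0.0395] dr [0.0004 0.0193 0.0021]
  k 180 slide [-0.3939  0.0262  0.0395] dr [ 0.0032 -0.9807 -0.0006]
```

View pics/s11.png

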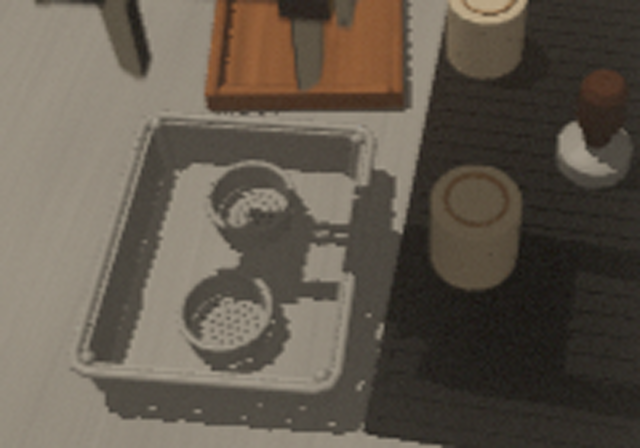

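Emit:
jog_arm(
  series=[
    {"slide":[-0.394,0.02,0.039],"dr":[0,0.019,0.002],"hand":0.8},
    {"slide":[-0.394,0.02,0.039],"dr":[0,0.019,0.002],"hand":0.8},
    {"slide":[-0.394,0.02,0.039],"dr":[0,0.019,0.002],"hand":0.8},
    {"slide":[-0.394,0.02,0.039],"dr":[0,0.019,0.002],"hand":0.8},
    {"slide":[-0.394,0.02,0.039],"dr":[0,0.019,0.002],"hand":0.8},
  ],
  squeeze=20,
)

```text
time_s: 13.82
ee_pos: [0.5178, 0.0972, 0.1573]
orientation: [-1.572, -0.009, -0.007]
ft_force: [-0.2, 0.2, -0.8]
width: 0.897
```

```bash
python3 - <<'E'
from h import *
go((.514,.0975,.034,0))
E
```

```text
t 13.82 p [0.5178 0.0972 0.1573] w 83.4 F [-0.1609  0.2432 -0.8277] q [-0.0255  0.2616  1.6889 -0.0014  1.181  -0.026 ]
x_t [0.9999 0.0011 0.01  ] y_t [ 0.01   -0.0015 -0.9999]
  k 0 slide [-0.0126  0.3081  0.0013] dr [0.0005 0.0003 0.0032]
  k 180 slide [-0.0126  0.3081  0.0013] dr [ 0.005  -0.9996 -0.0008]
```

Emit:
jog_arm(
  series=[
    {"slide":[-0.012,0,0.001],"dr":[0,0,0.003],"hand":0.8},
    {"slide":[-0.012,0.1,0.001],"dr":[0,0,0.003],"hand":0.8},
    {"slide":[-0.012,0.2,0.001],"dr":[0,0,0.003],"hand":0.8},
    {"slide":[-0.012,0.28,0.001],"dr":[0,0,0.003],"hand":0.8},
    {"slide":[-0.012,0.308,0.001],"dr":[0,0,0.003],"hand":0.8},
    {"slide":[-0.012,0.308,0.001],"dr":[0,0,0.003],"hand":0.8},
  ],
)

```text
time_s: 14.58
ee_pos: [0.5145, 0.0973, 0.0336]
orientation: [-1.572, -0.0, 0.001]
ft_force: [0.3, -0.1, -0.2]
width: 0.897
```

```bash
python3 - <<'E'
from h import *
go((.514,.0975,.034,0))
a=capture("side");cv2.imwrite("pics/s12.png",cv2.resize(a[140:280,200:340],None,fx=4,fy=4,interpolation=2)[:,:,::-1]);
E
```

```text
t 14.57 p [0.5145 0.0973 0.0336] w 83.4 F [ 0.2779 -0.0961 -0.2414] q [-0.0253  0.4132  1.8242 -0.0019  0.9048 -0.0249]
x_t [ 1.      0.0008 -0.0007] y_t [-0.0007 -0.0015 -1.    ]
  k 0 slide [-0.0011 -0.001   0.0006] dr [ 0.0005  0.0003 -0.0002]
  k 180 slide [-0.0011 -0.001   0.0006] dr [-0.0004 -0.9997 -0.0007]
```

View pics/s12.png

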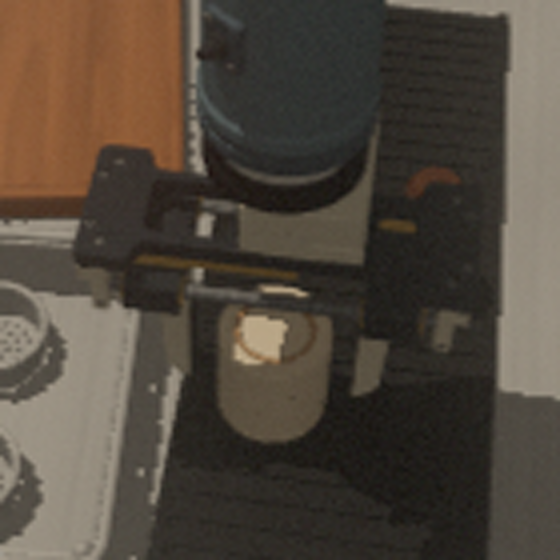

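Emit:
jog_arm(
  series=[
    {"slide":[0,0,0],"dr":[0,0,0],"hand":0},
    {"slide":[0,0,0],"dr":[0,0,0],"hand":0},
    {"slide":[0,0,0],"dr":[0,0,0],"hand":0},
    {"slide":[0,0,0],"dr":[0,0,0],"hand":0},
  ],
  squeeze=20,
)

```text
time_s: 15.12
ee_pos: [0.5154, 0.0973, 0.0352]
orientation: [-1.572, -0.002, -0.001]
ft_force: [-1.2, -0.4, 5.5]
width: 0.637
```

Emit:
jog_arm(
  series=[
    {"slide":[0,-0.03,0],"dr":[0,0,0],"hand":0},
    {"slide":[0,-0.1,0],"dr":[0,0,0],"hand":0},
    {"slide":[0,-0.2,0],"dr":[0,0,0],"hand":0},
    {"slide":[0,-0.2,0],"dr":[0,0,0],"hand":0},
    {"slide":[0,-0.2,0],"dr":[0,0,0],"hand":0},
  ],
)

```text
time_s: 15.75
ee_pos: [0.5146, 0.0975, 0.1148]
orientation: [-1.572, -0.002, -0.0]
ft_force: [-0.7, -0.2, -2.0]
width: 0.636
```

```bash
python3 - <<'E'
from h import *
go((.6686,-.0797,.12,10.2))
E
```

```text
t 15.75 p [0.5146 0.0975 0.1148] w 59.1 F [-0.6848 -0.2434 -2.0437] q [-0.0248  0.3064  1.743  -0.0017  1.0908 -0.0251]
x_t [1.     0.001  0.0013] y_t [ 0.0013 -0.0015 -1.    ]
  k 0 slide [ 0.3846 -0.0119 -0.4434] dr [ 0.0005 -0.0563  0.0004]
  k 180 slide [ 0.3846 -0.0119 -0.4434] dr [-0.0005  0.9437  0.0008]
```

Emit:
jog_arm(
  series=[
    {"slide":[0.385,-0.012,-0.443],"dr":[0,-0.056,0],"hand":0},
    {"slide":[0.385,-0.012,-0.443],"dr":[0,-0.056,0],"hand":0},
    {"slide":[0.385,-0.012,-0.443],"dr":[0,-0.056,0],"hand":0},
    {"slide":[0.385,-0.012,-0.443],"dr":[0,-0.056,0],"hand":0},
    {"slide":[0.385,-0.012,-0.443],"dr":[0,-0.056,0],"hand":0},
    {"slide":[0.385,-0.012,-0.443],"dr":[0,-0.056,0],"hand":0},
    {"slide":[0.385,-0.012,-0.443],"dr":[0,-0.056,0],"hand":0},
  ],
)

```text
time_s: 16.62
ee_pos: [0.6675, -0.0781, 0.1192]
orientation: [-1.567, -0.139, 0.141]
ft_force: [0.2, -0.1, -2.3]
width: 0.637
```

```bash
python3 - <<'E'
from h import *
go((.6686,-.0797,.0352,10.2))
a=capture("side");cv2.imwrite("pics/s13.png",cv2.resize(a[80:280,140:340],None,fx=2.9,fy=2.9,interpolation=2)[:,:,::-1]);
E
```

```text
t 16.62 p [ 0.6675 -0.0781  0.1192] w 59.2 F [ 0.2456 -0.1393 -2.3061] q [-0.2816  0.5475  1.3452 -0.001   1.2494 -0.4595]
x_t [ 0.9842  0.1772 -0.0009] y_t [-0.0008 -0.0007 -1.    ]
  k 0 slide [ 0.0021  0.2101 -0.0042] dr [ 0.0002  0.     -0.0003]
  k 180 slide [ 0.0021  0.2101 -0.0042] dr [-0.0004 -1.     -0.0003]
```

View pics/s13.png

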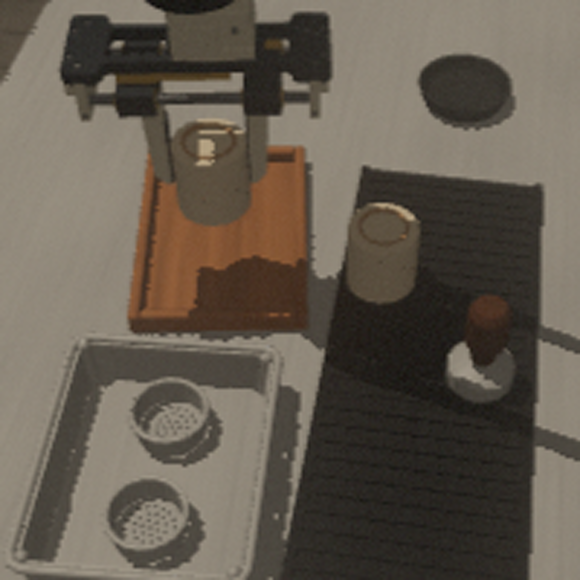

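Emit:
jog_arm(
  series=[
    {"slide":[0.002,0.08,-0.004],"dr":[0,0,0],"hand":0},
    {"slide":[0.002,0.15,-0.004],"dr":[0,0,0],"hand":0},
    {"slide":[0.002,0.18,-0.004],"dr":[0,0,0],"hand":0},
    {"slide":[0.002,0.195,-0.004],"dr":[0,0,0],"hand":0},
    {"slide":[0.002,0.202,-0.004],"dr":[0,0,0],"hand":0},
    {"slide":[0.002,0.202,-0.004],"dr":[0,0,0],"hand":0},
  ],
)

```text
time_s: 17.42
ee_pos: [0.6694, -0.0797, 0.0397]
orientation: [-1.568, -0.141, 0.139]
ft_force: [-0.5, 0.4, -2.5]
width: 0.639
```

Emit:
jog_arm(
  series=[
    {"slide":[0,0.003,0],"dr":[0,0,0],"hand":0},
    {"slide":[0,0.006,0],"dr":[0,0,0],"hand":0},
    {"slide":[0,0.009,0],"dr":[0,0,0],"hand":0},
    {"slide":[0,0.009,0],"dr":[0,0,0],"hand":0},
  ],
)

```text
time_s: 17.92
ee_pos: [0.6693, -0.0797, 0.036]
orientation: [-1.568, -0.141, 0.139]
ft_force: [-0.2, -0.4, -2.1]
width: 0.639
```

Emit:
jog_arm(
  series=[
    {"slide":[0,0.003,0],"dr":[0,0,0],"hand":0},
    {"slide":[0,0.005,0],"dr":[0,0,0],"hand":0},
    {"slide":[0,0.006,0],"dr":[0,0,0],"hand":0},
  ],
)

```text
time_s: 18.3
ee_pos: [0.6695, -0.0798, 0.0352]
orientation: [-1.568, -0.142, 0.139]
ft_force: [-4.7, 1.4, 9.4]
width: 0.634
```

Contact; release and retreat.

Emit:
jog_arm(
  series=[
    {"slide":[0,0,0],"dr":[0,0,0],"hand":0.35},
    {"slide":[0,0,0],"dr":[0,0,0],"hand":0.5},
    {"slide":[0,0,0],"dr":[0,0,0],"hand":0.7},
    {"slide":[0,0,0],"dr":[0,0,0],"hand":0.7},
    {"slide":[0,-0.1,0],"dr":[0,0,0],"hand":0.75},
    {"slide":[0,-0.22,0],"dr":[0,0,0],"hand":0.8},
    {"slide":[0,-0.3,0],"dr":[0,0,0],"hand":0.8},
    {"slide":[0,-0.3,0],"dr":[0,0,0],"hand":0.8},
  ],
)

```text
time_s: 19.3
ee_pos: [0.6712, -0.0801, 0.1587]
orientation: [-1.571, -0.147, 0.134]
ft_force: [-1.0, 0.2, 0.2]
width: 0.903
```

```bash
python3 - <<'E'
from h import *
go((.529,-.0902,.15,0))
a=capture("side");cv2.imwrite("pics/s14.png",cv2.resize(a[80:280,140:340],None,fx=2.9,fy=2.9,interpolation=2)[:,:,::-1]);
E
```

```text
t 19.3 p [ 0.6712 -0.0801  0.1587] w 83.9 F [-0.9636  0.1669  0.2389] q [-0.2828  0.518   1.2948 -0.0011  1.3199 -0.4611]
x_t [0.9841 0.1776 0.0075] y_t [ 0.0083 -0.0035 -1.    ]
  k 0 slide [-0.3546  0.0188  0.0384] dr [0.0014 0.0568 0.0025]
  k 180 slide [-0.3546  0.0188  0.0384] dr [ 0.0038 -0.9431 -0.002 ]
```

View pics/s14.png

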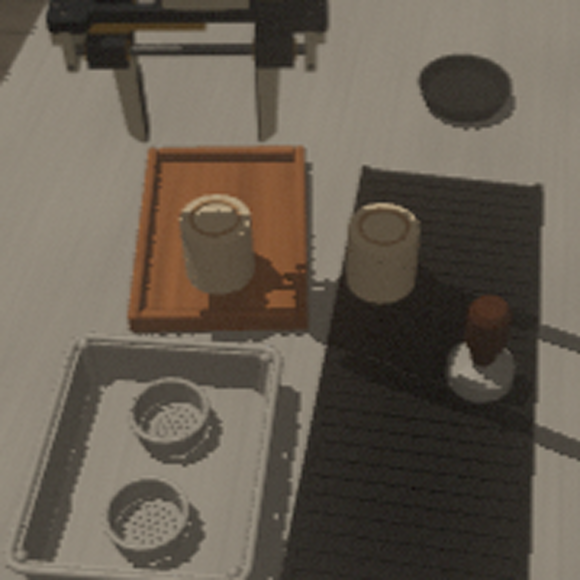

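Emit:
jog_arm(
  series=[
    {"slide":[-0.354,0.02,0.038],"dr":[0.001,0.057,0.002],"hand":0.8},
    {"slide":[-0.354,0.02,0.038],"dr":[0.001,0.057,0.002],"hand":0.8},
    {"slide":[-0.354,0.02,0.038],"dr":[0.001,0.057,0.002],"hand":0.8},
    {"slide":[-0.354,0.02,0.038],"dr":[0.001,0.057,0.002],"hand":0.8},
    {"slide":[-0.354,0.02,0.038],"dr":[0.001,0.057,0.002],"hand":0.8},
    {"slide":[-0.354,0.02,0.038],"dr":[0.001,0.057,0.002],"hand":0.8},
  ],
)

```text
time_s: 20.1
ee_pos: [0.5289, -0.09, 0.1472]
orientation: [-1.571, 0.002, 0.002]
ft_force: [-0.8, -0.6, 0.4]
width: 0.899
```

```bash
python3 - <<'E'
from h import *
go((.529,-.0902,.034,0))
E
```

```text
t 20.1 p [ 0.5289 -0.09    0.1472] w 83.6 F [-0.8442 -0.5825  0.4178] q [-0.3762  0.2953  1.6691 -0.0006  1.1794 -0.3758]
x_t [ 1.     -0.0002 -0.0022] y_t [-0.0022  0.0002 -1.    ]
  k 0 slide [ 0.0009  0.283  -0.0005] dr [-0.0001 -0.0001 -0.0007]
  k 180 slide [ 0.0009  0.283  -0.0005] dr [ 0.0011  0.9999 -0.0001]
```

Emit:
jog_arm(
  series=[
    {"slide":[0.001,0.1,0],"dr":[0,0,0],"hand":0.8},
    {"slide":[0.001,0.2,0],"dr":[0,0,0],"hand":0.8},
    {"slide":[0.001,0.26,0],"dr":[0,0,0],"hand":0.8},
    {"slide":[0.001,0.282,0],"dr":[0,0,0],"hand":0.8},
    {"slide":[0.001,0.282,0],"dr":[0,0,0],"hand":0.8},
  ],
)

```text
time_s: 20.72
ee_pos: [0.5294, -0.09, 0.0341]
orientation: [-1.57, 0.002, 0.002]
ft_force: [1.5, 0.8, -0.4]
width: 0.902
```

Emit:
jog_arm(
  series=[
    {"slide":[0,0,0],"dr":[0,0,0],"hand":0},
    {"slide":[0,0,0],"dr":[0,0,0],"hand":0},
    {"slide":[0,0,0],"dr":[0,0,0],"hand":0},
    {"slide":[0,0,0],"dr":[0,0,0],"hand":0},
  ],
)

```text
time_s: 21.22
ee_pos: [0.5298, -0.0901, 0.0349]
orientation: [-1.571, 0.001, 0.001]
ft_force: [-0.3, -0.2, 5.0]
width: 0.638
```

Emit:
jog_arm(
  series=[
    {"slide":[0,-0.03,0],"dr":[0,0,0],"hand":0},
    {"slide":[0,-0.12,0],"dr":[0,0,0],"hand":0},
    {"slide":[0,-0.24,0],"dr":[0,0,0],"hand":0},
    {"slide":[0,-0.26,0],"dr":[0,0,0],"hand":0},
    {"slide":[0,-0.26,0],"dr":[0,0,0],"hand":0},
  ],
)

```text
time_s: 21.85
ee_pos: [0.5299, -0.0901, 0.1391]
orientation: [-1.571, 0.001, 0.001]
ft_force: [0.1, 0.0, -1.2]
width: 0.637
```

```bash
python3 - <<'E'
from h import *
go((.6834,-.1623,.135,10.2))
E
```

```text
t 21.85 p [ 0.5299 -0.0901  0.1391] w 59.2 F [ 0.1083  0.0255 -1.1798] q [-0.3756  0.3041  1.6784 -0.0006  1.1598 -0.3755]
x_t [ 1.      0.0001 -0.0008] y_t [-0.0008 -0.0003 -1.    ]
  k 0 slide [ 0.3837  0.0101 -0.1805] dr [ 0.0001 -0.0566 -0.0003]
  k 180 slide [ 0.3837  0.0101 -0.1805] dr [0.0004 0.9434 0.0001]
```

Emit:
jog_arm(
  series=[
    {"slide":[0.384,0.01,-0.18],"dr":[0,-0.057,0],"hand":0},
    {"slide":[0.384,0.01,-0.18],"dr":[0,-0.057,0],"hand":0},
    {"slide":[0.384,0.01,-0.18],"dr":[0,-0.057,0],"hand":0},
    {"slide":[0.384,0.01,-0.18],"dr":[0,-0.057,0],"hand":0},
    {"slide":[0.384,0.01,-0.18],"dr":[0,-0.057,0],"hand":0},
    {"slide":[0.384,0.01,-0.18],"dr":[0,-0.057,0],"hand":0},
  ],
)

```text
time_s: 22.6
ee_pos: [0.6822, -0.1612, 0.1345]
orientation: [-1.565, -0.139, 0.143]
ft_force: [0.7, 0.3, -1.7]
width: 0.637
```

```bash
python3 - <<'E'
from h import *
go((.6834,-.1623,.036,10.2))
a=capture("side");cv2.imwrite("pics/s15.png",cv2.resize(a[60:240,140:340],None,fx=2.9,fy=2.9,interpolation=2)[:,:,::-1]);
E
```

```text
t 22.6 p [ 0.6822 -0.1612  0.1345] w 59.3 F [ 0.6723  0.2779 -1.7188] q [-0.3905  0.5871  1.2377 -0.0006  1.3194 -0.5699]
x_t [ 0.9839  0.1786 -0.0025] y_t [-0.0027  0.0005 -1.    ]
  k 0 slide [ 0.0032  0.2461 -0.0035] dr [-0.0003  0.0005 -0.0008]
  k 180 slide [ 0.0032  0.2461 -0.0035] dr [-0.0013 -0.9995  0.0005]
```

View pics/s15.png

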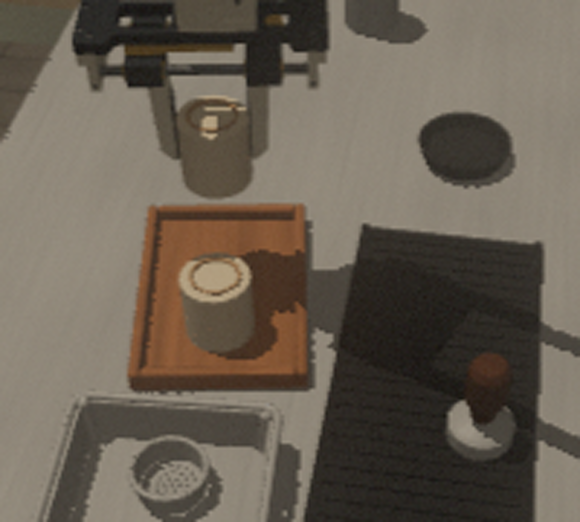

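Emit:
jog_arm(
  series=[
    {"slide":[0.003,0.1,-0.003],"dr":[0,0,0],"hand":0},
    {"slide":[0.003,0.18,-0.003],"dr":[0,0,0],"hand":0},
    {"slide":[0.003,0.215,-0.003],"dr":[0,0,0],"hand":0},
    {"slide":[0.003,0.235,-0.003],"dr":[0,0,0],"hand":0},
    {"slide":[0.003,0.243,-0.003],"dr":[0,0,0],"hand":0},
    {"slide":[0.003,0.246,-0.003],"dr":[0,0,0],"hand":0},
    {"slide":[0.003,0.246,-0.003],"dr":[0,0,0],"hand":0},
  ],
)

```text
time_s: 23.52
ee_pos: [0.6842, -0.1625, 0.0375]
orientation: [-1.567, -0.141, 0.141]
ft_force: [0.2, 0.1, -1.8]
width: 0.636
```

Emit:
jog_arm(
  series=[
    {"slide":[0,0.003,0],"dr":[0,0,0],"hand":0},
    {"slide":[0,0.005,0],"dr":[0,0,0],"hand":0},
    {"slide":[0,0.005,0],"dr":[0,0,0],"hand":0},
  ],
)

```text
time_s: 23.9
ee_pos: [0.6841, -0.1625, 0.0354]
orientation: [-1.567, -0.141, 0.141]
ft_force: [0.5, -0.4, -1.6]
width: 0.637
```

Emit:
jog_arm(
  series=[
    {"slide":[0,0.002,0],"dr":[0,0,0],"hand":0},
    {"slide":[0,0.004,0],"dr":[0,0,0],"hand":0},
    {"slide":[0,0.005,0],"dr":[0,0,0],"hand":0},
  ],
)

```text
time_s: 24.28
ee_pos: [0.6843, -0.1625, 0.0349]
orientation: [-1.567, -0.141, 0.141]
ft_force: [-3.2, 1.3, 8.3]
width: 0.643
```

Emit:
jog_arm(
  series=[
    {"slide":[0,0,0],"dr":[0,0,0],"hand":0.35},
    {"slide":[0,0,0],"dr":[0,0,0],"hand":0.5},
    {"slide":[0,0,0],"dr":[0,0,0],"hand":0.7},
    {"slide":[0,0,0],"dr":[0,0,0],"hand":0.7},
    {"slide":[0,-0.1,0],"dr":[0,0,0],"hand":0.75},
    {"slide":[0,-0.22,0],"dr":[0,0,0],"hand":0.8},
    {"slide":[0,-0.34,0],"dr":[0,0,0],"hand":0.8},
    {"slide":[0,-0.34,0],"dr":[0,0,0],"hand":0.8},
  ],
)

```text
time_s: 25.28
ee_pos: [0.687, -0.1634, 0.1766]
orientation: [-1.572, -0.148, 0.134]
ft_force: [1.1, -0.2, -0.0]
width: 0.904
```

```bash
python3 - <<'E'
from h import *
go((.439,.0027,.16,0))
a=capture("side");cv2.imwrite("pics/s16.png",cv2.resize(a[60:240,140:340],None,fx=2.9,fy=2.9,interpolation=2)[:,:,::-1]);
E
```

```text
t 25.27 p [ 0.687  -0.1634  0.1766] w 84.0 F [ 1.068  -0.2295 -0.0109] q [-0.3907  0.5602  1.1797 -0.0007  1.3914 -0.5705]
x_t [0.9838 0.1789 0.0083] y_t [ 0.0093 -0.0046 -0.9999]
  k 0 slide [-0.5359  0.0338  0.5198] dr [0.0017 0.0573 0.0028]
  k 180 slide [-0.5359  0.0338  0.5198] dr [ 0.0042 -0.9427 -0.0026]
```

View pics/s16.png

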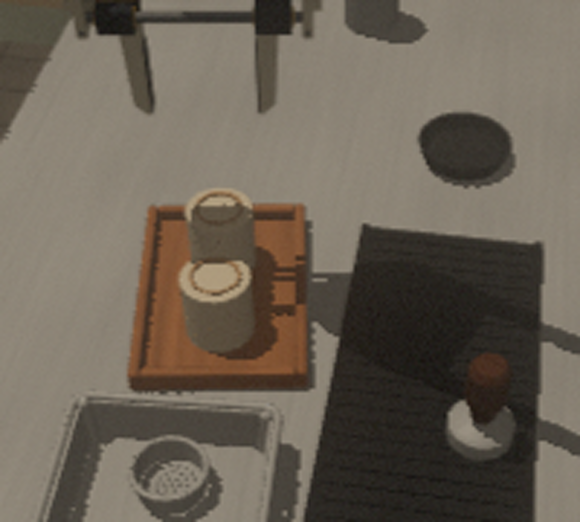

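Emit:
jog_arm(
  series=[
    {"slide":[-0.536,0.034,0.52],"dr":[0.001,0.057,0.003],"hand":0.6},
    {"slide":[-0.536,0.034,0.52],"dr":[0.001,0.057,0.003],"hand":0.6},
    {"slide":[-0.536,0.034,0.52],"dr":[0.001,0.057,0.003],"hand":0.6},
    {"slide":[-0.536,0.034,0.52],"dr":[0.001,0.057,0.003],"hand":0.6},
    {"slide":[-0.536,0.034,0.52],"dr":[0.001,0.057,0.003],"hand":0.6},
    {"slide":[-0.536,0.034,0.52],"dr":[0.001,0.057,0.003],"hand":0.6},
    {"slide":[-0.536,0.034,0.52],"dr":[0.001,0.057,0.003],"hand":0.6},
    {"slide":[-0.536,0.034,0.52],"dr":[0.001,0.057,0.003],"hand":0.6},
  ],
)

```text
time_s: 26.32
ee_pos: [0.4384, 0.0027, 0.1578]
orientation: [-1.571, 0.004, 0.004]
ft_force: [0.4, -0.6, -0.1]
width: 0.802
```

```bash
python3 - <<'E'
from h import *
go((.4392,.0027,.051,0))
E
```

```text
t 26.32 p [0.4384 0.0027 0.1578] w 74.6 F [ 0.4363 -0.5561 -0.0555] q [-0.2478  0.1151  1.8736 -0.0019  1.1578 -0.2471]
x_t [ 1.      0.     -0.0052] y_t [-0.0052 -0.0005 -1.    ]
  k 0 slide [0.0034 0.2671 0.0001] dr [ 0.0002  0.     -0.0017]
  k 180 slide [0.0034 0.2671 0.0001] dr [-0.0026 -1.     -0.0002]
```

Emit:
jog_arm(
  series=[
    {"slide":[0.003,0.1,0],"dr":[0,0,-0.002],"hand":0.6},
    {"slide":[0.003,0.2,0],"dr":[0,0,-0.002],"hand":0.6},
    {"slide":[0.003,0.25,0],"dr":[0,0,-0.002],"hand":0.6},
    {"slide":[0.003,0.267,0],"dr":[0,0,-0.002],"hand":0.6},
    {"slide":[0.003,0.267,0],"dr":[0,0,-0.002],"hand":0.6},
  ],
)

```text
time_s: 26.95
ee_pos: [0.4396, 0.0022, 0.0509]
orientation: [-1.571, -0.0, -0.001]
ft_force: [0.0, 0.2, 0.5]
width: 0.803
```

```bash
python3 - <<'E'
from h import *
go((.4392,.0027,.051,0))
a=capture("side");cv2.imwrite("pics/s17.png",cv2.resize(a[120:260,230:370],None,fx=4,fy=4,interpolation=2)[:,:,::-1]);
E
```

```text
t 26.95 p [0.4396 0.0022 0.0509] w 74.7 F [0.0498 0.1891 0.4984] q [-0.2496  0.2612  2.009  -0.0003  0.8707 -0.2488]
x_t [ 1.     -0.0006  0.0006] y_t [ 0.0006 -0.0004 -1.    ]
  k 0 slide [-0.001  -0.0003  0.0012] dr [ 0.0001 -0.0002  0.0002]
  k 180 slide [-0.001  -0.0003  0.0012] dr [-0.0003  0.9998  0.0002]
```

View pics/s17.png

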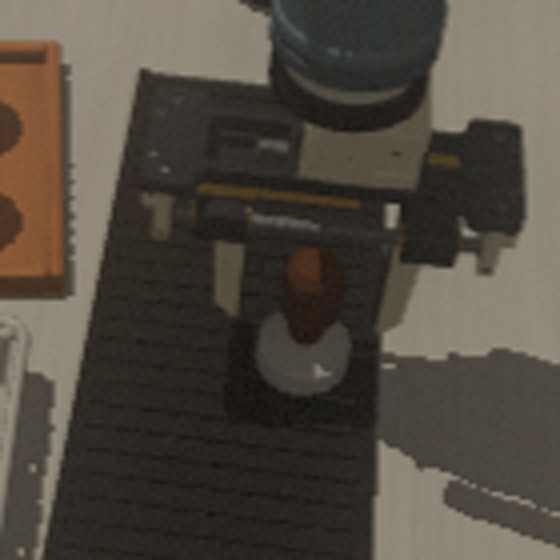

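Emit:
jog_arm(
  series=[
    {"slide":[0,0,0],"dr":[0,0,0],"hand":0},
    {"slide":[0,0,0],"dr":[0,0,0],"hand":-0.25},
    {"slide":[0,0,0],"dr":[0,0,0],"hand":-0.6},
    {"slide":[0,0,0],"dr":[0,0,0],"hand":-0.6},
    {"slide":[0,0,0],"dr":[0,0,0],"hand":-0.6},
    {"slide":[0,0,0],"dr":[0,0,0],"hand":-0.6},
  ],
  squeeze=35,
)

```text
time_s: 27.75
ee_pos: [0.4395, 0.0023, 0.0514]
orientation: [-1.571, -0.001, -0.001]
ft_force: [-2.2, 0.3, 1.8]
width: 0.355
```

Emit:
jog_arm(
  series=[
    {"slide":[0,-0.03,0],"dr":[0,0,0],"hand":-0.6},
    {"slide":[0,-0.1,0],"dr":[0,0,0],"hand":-0.6},
    {"slide":[0,-0.18,0],"dr":[0,0,0],"hand":-0.6},
    {"slide":[0,-0.2,0],"dr":[0,0,0],"hand":-0.6},
    {"slide":[0,-0.2,0],"dr":[0,0,0],"hand":-0.6},
  ],
)

```text
time_s: 28.38
ee_pos: [0.4395, 0.0024, 0.1315]
orientation: [-1.572, -0.001, -0.002]
ft_force: [-0.0, 0.1, -3.9]
width: 0.36
```

```bash
python3 - <<'E'
from h import *
go((.477,-.36,.13,0))
a=capture("side");cv2.imwrite("pics/s18.png",cv2.resize(a[60:240,230:370],None,fx=3.3,fy=3.3,interpolation=2)[:,:,::-1]);
E
```

```text
t 28.38 p [0.4395 0.0024 0.1315] w 33.5 F [-0.0174  0.134  -3.8749] q [-0.2493  0.1431  1.914  -0.0003  1.0825 -0.2488]
x_t [ 1.     -0.0003  0.0019] y_t [ 0.0019 -0.0007 -1.    ]
  k 0 slide [ 0.094   0.0046 -0.9059] dr [ 0.0002 -0.0001  0.0006]
  k 180 slide [ 0.094   0.0046 -0.9059] dr [-0.0009  0.9999  0.0004]
```

View pics/s18.png

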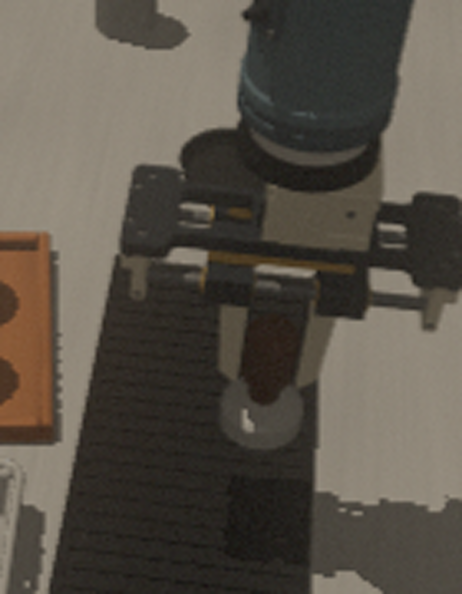

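```bash
python3 - <<'E'
from h import *
t=np.linspace(0,2*np.pi,60)
out=[]
for c,col in(((.477,-.362),(0,0,255)),((.4765,-.355),(0,255,0))):
  row=[]
  for n,f,(u0,v0) in (("top","pics/top0.png",(345,195)),("side","pics/side0.png",(275,85))):
    im=cv2.imread(f)[v0:v0+50,u0:u0+50];im=cv2.convertScaleAbs(cv2.resize(im,None,fx=8,fy=8,interpolation=0),alpha=2)
    for r,z in((.048,.02),(.036,.006)):
      P=np.array([proj(n,(c[0]+r*np.cos(a),c[1]+r*np.sin(a),z)) for a in t]);P=((P-[u0,v0]+.5)*8).astype(int)
      cv2.polylines(im,[P],True,col,1)
    row.append(im)
  out.append(cv2.hconcat(row))
cv2.imwrite("pics/rest.png",cv2.resize(cv2.vconcat(out),(600,600)))
E
```

```text
(no output)
```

View pics/rest.png

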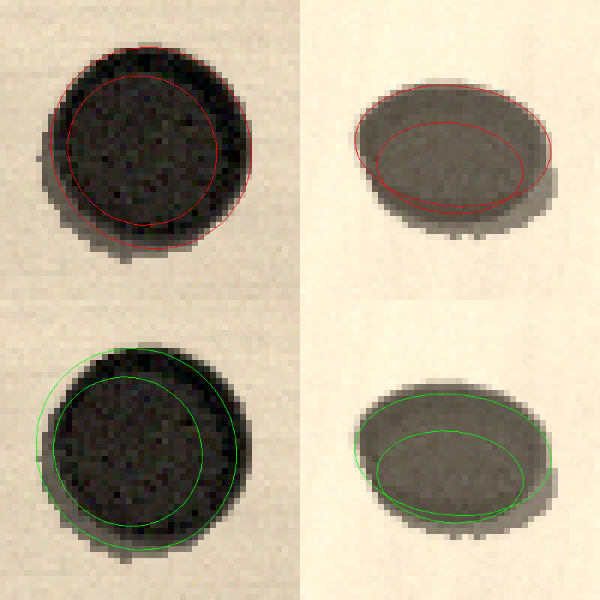

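Emit:
jog_arm(
  series=[
    {"slide":[0.094,0.005,-0.908],"dr":[0,0,0],"hand":-0.6},
    {"slide":[0.094,0.005,-0.908],"dr":[0,0,0],"hand":-0.6},
    {"slide":[0.094,0.005,-0.908],"dr":[0,0,0],"hand":-0.6},
    {"slide":[0.094,0.005,-0.908],"dr":[0,0,0],"hand":-0.6},
    {"slide":[0.094,0.005,-0.908],"dr":[0,0,0],"hand":-0.6},
    {"slide":[0.094,0.005,-0.908],"dr":[0,0,0],"hand":-0.6},
    {"slide":[0.094,0.005,-0.908],"dr":[0,0,0],"hand":-0.6},
    {"slide":[0.094,0.005,-0.908],"dr":[0,0,0],"hand":-0.6},
  ],
)

```text
time_s: 29.42
ee_pos: [0.4753, -0.3596, 0.1268]
orientation: [-1.568, 0.003, 0.001]
ft_force: [0.8, 0.5, -2.7]
width: 0.356
```

```bash
python3 - <<'E'
from h import *
go((.477,-.3615,.0515,0))
a=capture("side");cv2.imwrite("pics/s19.png",cv2.resize(a[20:160,230:370],None,fx=4,fy=4,interpolation=2)[:,:,::-1]);
E
```

```text
t 29.43 p [ 0.4753 -0.3596  0.1268] w 33.1 F [ 0.7937  0.4941 -2.6966] q [-0.8348  0.4155  1.5437  0.0003  1.1865 -0.8338]
x_t [ 1.     -0.0011 -0.0025] y_t [-0.0025  0.0032 -1.    ]
  k 0 slide [ 0.0047  0.1883 -0.0054] dr [-0.001  -0.0004 -0.0008]
  k 180 slide [ 0.0047  0.1883 -0.0054] dr [ 0.0013  0.9996 -0.0016]
```

View pics/s19.png

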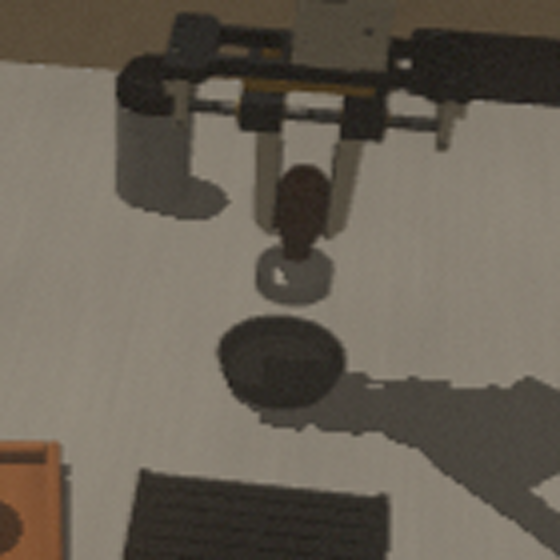

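Emit:
jog_arm(
  series=[
    {"slide":[0.005,0,-0.005],"dr":[-0.001,0,-0.001],"hand":-0.6},
    {"slide":[0.005,0.08,-0.005],"dr":[-0.001,0,-0.001],"hand":-0.6},
    {"slide":[0.005,0.13,-0.005],"dr":[-0.001,0,-0.001],"hand":-0.6},
    {"slide":[0.005,0.165,-0.005],"dr":[-0.001,0,-0.001],"hand":-0.6},
    {"slide":[0.005,0.18,-0.005],"dr":[-0.001,0,-0.001],"hand":-0.6},
    {"slide":[0.005,0.186,-0.005],"dr":[-0.001,0,-0.001],"hand":-0.6},
    {"slide":[0.005,0.186,-0.005],"dr":[-0.001,0,-0.001],"hand":-0.6},
  ],
)

```text
time_s: 30.35
ee_pos: [0.4778, -0.3611, 0.0534]
orientation: [-1.572, -0.001, -0.001]
ft_force: [0.6, 0.0, -2.8]
width: 0.356
```

Emit:
jog_arm(
  series=[
    {"slide":[0,0.002,0],"dr":[0,0,0],"hand":-0.6},
    {"slide":[0,0.004,0],"dr":[0,0,0],"hand":-0.6},
    {"slide":[0,0.005,0],"dr":[0,0,0],"hand":-0.6},
  ],
)

```text
time_s: 30.72
ee_pos: [0.4778, -0.3612, 0.0516]
orientation: [-1.572, -0.001, -0.002]
ft_force: [-0.3, -0.5, -3.4]
width: 0.357
```

Emit:
jog_arm(
  series=[
    {"slide":[0,0.002,0],"dr":[0,0,0],"hand":-0.6},
    {"slide":[0,0.004,0],"dr":[0,0,0],"hand":-0.6},
    {"slide":[0,0.006,0],"dr":[0,0,0],"hand":-0.6},
    {"slide":[0,0.006,0],"dr":[0,0,0],"hand":-0.6},
  ],
)

```text
time_s: 31.22
ee_pos: [0.4778, -0.3612, 0.0496]
orientation: [-1.572, -0.002, -0.002]
ft_force: [-1.1, 1.7, 1.9]
width: 0.356
```

```bash
python3 - <<'E'
from h import *
a=capture("side");cv2.imwrite("pics/s20.png",cv2.resize(a[40:160,240:360],None,fx=4.5,fy=4.5,interpolation=2)[:,:,::-1]);
E
```

```text
(no output)
```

View pics/s20.png

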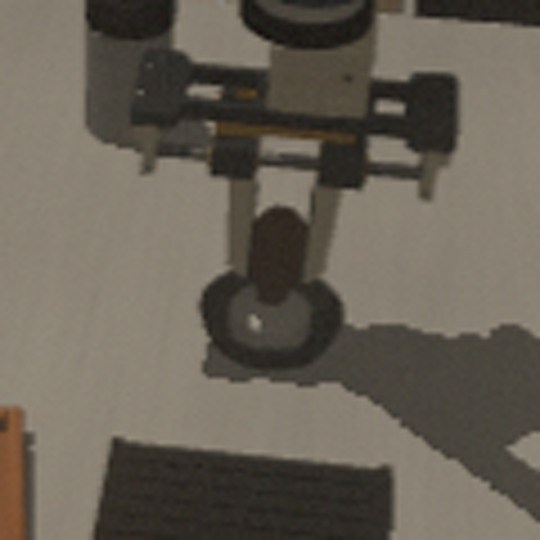

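Emit:
jog_arm(
  series=[
    {"slide":[0,0.003,0],"dr":[0,0,0],"hand":-0.6},
    {"slide":[0,0.003,0],"dr":[0,0,0],"hand":-0.22},
    {"slide":[0,0.001,0],"dr":[0,0,0],"hand":-0.1},
    {"slide":[0,0,0],"dr":[0,0,0],"hand":0.2},
    {"slide":[0,0,0],"dr":[0,0,0],"hand":0.4},
    {"slide":[0,-0.1,0],"dr":[0,0,0],"hand":0.5},
    {"slide":[0,-0.22,0],"dr":[0,0,0],"hand":0.5},
    {"slide":[0,-0.34,0],"dr":[0,0,0],"hand":0.5},
  ],
)

```text
time_s: 32.28
ee_pos: [0.4774, -0.3608, 0.1867]
orientation: [-1.572, -0.001, -0.001]
ft_force: [-0.4, -1.0, -0.3]
width: 0.749
```

```bash
python3 - <<'E'
from h import *
go((.35,-.25,.25,0))
a=capture("side");cv2.imwrite("pics/s21.png",cv2.resize(a,(700,525),interpolation=2)[:,:,::-1]);
cv2.imwrite("pics/s21z.png",cv2.resize(a[60:160,240:360],None,fx=4.5,fy=4.5,interpolation=2)[:,:,::-1]);
E
```

```text
t 32.27 p [ 0.4774 -0.3608  0.1867] w 69.6 F [-0.3663 -0.9767 -0.3231] q [-0.8338  0.3655  1.4642  0.0005  1.3099 -0.8338]
x_t [ 1.     -0.0001  0.0017] y_t [ 0.0017 -0.0012 -1.    ]
  k 0 slide [-0.3182 -0.1591  0.2769] dr [ 0.0004 -0.      0.0005]
  k 180 slide [-0.3182 -0.1591  0.2769] dr [-0.0009  1.      0.0006]
```

View pics/s21z.png

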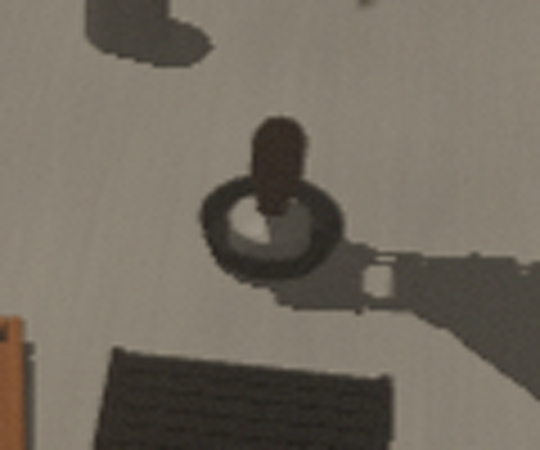

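Tamper stands in the rest. I'll pull the arm back for a clear top view and check every position.

Emit:
jog_arm(
  series=[
    {"slide":[0,-0.15,0],"dr":[0,0,0],"hand":0.5},
    {"slide":[-0.3,-0.16,0.25],"dr":[0,0,0],"hand":0.5},
    {"slide":[-0.4,-0.16,0.4],"dr":[0,0,0],"hand":0.5},
    {"slide":[-0.4,-0.16,0.4],"dr":[0,0,0],"hand":0.5},
    {"slide":[-0.4,-0.16,0.4],"dr":[0,0,0],"hand":0.5},
    {"slide":[-0.4,-0.16,0.4],"dr":[0,0,0],"hand":0.5},
  ],
)

```text
time_s: 33.08
ee_pos: [0.3179, -0.201, 0.2555]
orientation: [-1.581, -0.008, -0.007]
ft_force: [0.3, -0.5, -0.3]
width: 0.751
```

```bash
python3 - <<'E'
from h import *
go((.35,-.25,.25,0))
a=capture("top")[:,:,::-1].copy();cv2.imwrite("pics/t22.png",a)
b=a[115:265,150:345];cv2.imwrite("pics/t22z.png",cv2.resize(b,None,fx=4,fy=4,interpolation=2))
b=cv2.convertScaleAbs(a[190:250,335:405],alpha=2.5);cv2.imwrite("pics/t22y.png",cv2.resize(b,None,fx=8,fy=8,interpolation=2))
E
```

```text
t 33.08 p [ 0.3179 -0.201   0.2555] w 69.8 F [ 0.2975 -0.4529 -0.3254] q [-0.8637 -0.1044  1.8439  0.0009  1.3876 -0.8645]
x_t [0.9999 0.0007 0.0101] y_t [ 0.0101 -0.0105 -0.9999]
  k 0 slide [ 0.0799  0.0159 -0.1223] dr [0.0033 0.0002 0.0032]
  k 180 slide [ 0.0799  0.0159 -0.1223] dr [ 0.0051 -0.9998 -0.0052]
```

View pics/t22.png

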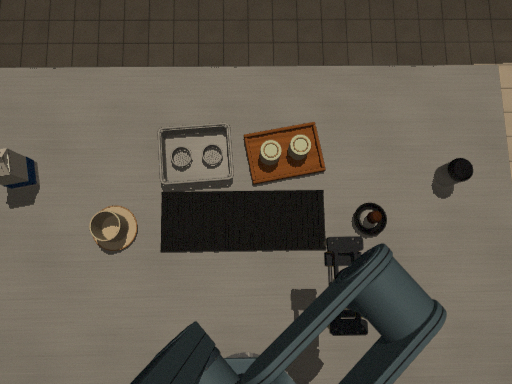

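View pics/t22z.png

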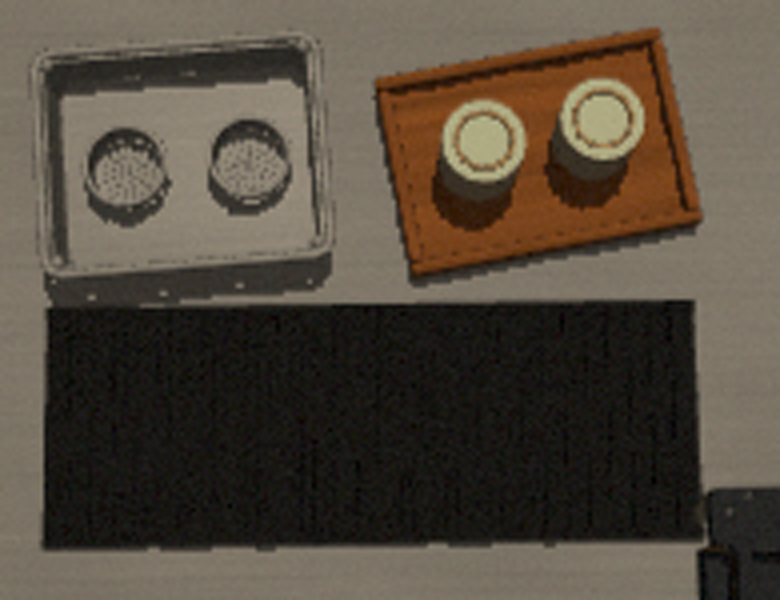

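View pics/t22y.png

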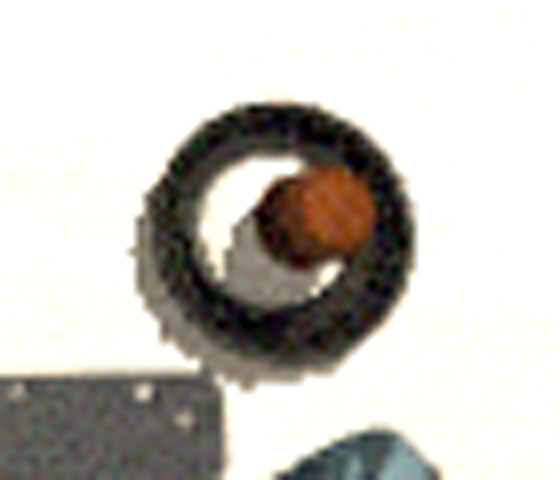

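```bash
python3 - <<'E'
from h import *
f=lambda x,y,u,v,s,z:ray("top",u+(x+.5)/s-.5,v+(y+.5)/s-.5,z)[:2]
def loc(p,c,yaw):
    a=np.radians(yaw);d=p-np.array(c);return np.array([np.cos(a)*d[0]+np.sin(a)*d[1],-np.sin(a)*d[0]+np.cos(a)*d[1]])
for q in((484,141),(603,119)):
    p=f(*q,150,115,4,.071);print("cup",p,loc(p,(.676,-.121),10.2))
for q in((126,169),(250,161)):
    p=f(*q,150,115,4,.029);print("bas",p,loc(p,(.668,.1335),3.5))
print("tamp foot",f(274,230,335,190,8,.022),"top",f(340,211,335,190,8,.09))
E
```

```text
cup [ 0.6697 -0.0796] [0.0011 0.0418]
cup [ 0.6848 -0.1635] [ 0.0011 -0.0434]
bas [0.6625 0.1756] [-0.0029  0.0423]
bas [0.6675 0.0865] [-0.0033 -0.0468]
tamp foot [ 0.479 -0.359] top [ 0.4788 -0.361 ]
```

```bash
python3 -c "
from plant import sign_off;print(sign_off())"
```

```text
the job is handed in; nothing more can be done
None
```

I put all five pieces where they belong and handed the job in at about 33 s. I moved each one down until the force reading showed contact, then opened the fingers. Nothing was dropped, and the big cup and saucer look unmoved in the pictures.

My last checks, from the final top picture:

| Piece | Position in its target's frame | Limit |
|---|---|---|
| Cups in the tray | (1, 42) and (1, −43) mm | ±39, ±72 mm |
| Baskets in the pan | (−3, 42) and (−3, −47) mm | ±46, ±66 mm |
| Tamper from the rest's centre | about 3 mm | 14 mm |

- **Upright:** the pieces look upright. I measured this only for the tamper, whose foot and top positions agree within 2 mm.
- **Arm:** it was clear of everything at hand-in.
- **Disagreement:** my first side-camera reading of the rest was 7 mm off from the top camera. Drawing the rest's outline on both pictures showed the top reading was right. The right-hand basket's start position also differed by 6 mm between the cameras. I gripped it between the two readings, and it ended about 5 mm off its aim along the pan, still well inside the limit.

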